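# Turn a curing soap bar over with an offset spatula

## Robot

A 7-joint arm with a two-finger parallel gripper is mounted at the origin on a cart in front of the work surface, level with it; the furniture and walls round the work are solid. World frame = base frame: x ahead of the robot, y to its left, z up, the work surface at z = 0. Lengths are in m, angles in rad, forces in N, time in s.
With the tool pointing down it reaches from about 0.425 to 0.875 m from the base axis. Payload 4.7 kg.
Tool frame: the origin (TCP) lies where the fingers leave the gripper's body, on its centre line; the fingertips stand 70 mm ahead of it and the grasp point (between the pads) lies 51 mm ahead of it (finger_overhang is the distance from the TCP to the fingertips, in m); z points along the fingers, x is the direction in which the jaws open and shut, and the axes are right-handed (so a half turn about z gives the same grasp; the last joint's range is limited). The gripper opens to 87 mm and grips with 3 to 60 N. Pads are 19 mm wide; open, the fingers measure 117 mm over their backs; the gripper's body (75 mm by 190 mm) begins 51 mm behind the grasp point.
Start: joints at [-1.216, 0.321, -0.07, 1.45, 0.023, 1.371, -0.057], TCP at [0.217, 0.613, 0.292] pointing down, gripper open.
Joint ranges: [-2.86, 2.86], [-0.3, 2.09], [-1.38, 1.24], [0.06, 2.45], [-1.56, 4.7], [0.09, 2.05], [-2.69, 2.69]. Speed limits (rad/s): [2.57, 2.57, 3.14, 3.14, 3.14, 3.14, 3.14].

## Interface

Orientations are given as a unit quaternion [w, x, y, z].
In Python, from plant import read_state, grab_frame, close_job, spot_in, finger_overhang gives the robot as it stands.
- The arm moves only by the tool arm_command, never from a script. Its argument "series" is a list of rows, each a list of 3 entries, a list of its own where there are three numbers: the shift along the world's x, y, z in cm, then the turn, a rotation vector about the world's x, y, z in rad, then the finger opening in cm, from 0 to 8.7. In form: [[[x, y, z], [wx, wy, wz], grip], ...]. A call has 1 to 20 rows; each row is the pose to reach, as a shift and turn from the pose commanded when the call began; what a row does not reach only later rows make up. A row lasts 1/12 s, in which the tool goes at most 41.7 mm and 7.16 degrees, less where a joint would pass 70% of its speed; a pose out of reach is approached as far as the arm can. A call with a gripper value outside its range is refused whole. The fingers move at their own pace and stop on an object; "force" is the grip in N (left out, the last holds). Time passes only in rows, so rows that repeat a pose let the fingers close. It gives the time, the measured TCP pose, the force and the opening at its end, in the units of the state.
- read_state(): the state, without advancing time (a new reading comes with each control period).
- grab_frame(name): name is "scene" or "top" or "wrist"; returns a dict with "img" (420x560x3 uint8, red, green, blue), "fx", "fy", "cx", "cy" (pixels), "world_to_cam" (4x4, takes a point from world to camera coordinates). Camera axes: x right, y up, looking along -z (the intrinsics and any distortion apply to the point x, -y, -z); pixel columns grow to the right and rows downward; lengths in m; the calibration is good to about 2 mm. A picture is of the moment at which its call begins. There is no depth.
- close_job(): hands the job in, once; it reports no verdict.
Trained networks look in the newest picture that a camera, given by its name, has taken for a name from the list of things; names that differ only in an ending like _2 or _b are one class to them, and where a whole thing is asked for, a point or a joint stands for the part that bears it (a point fixed in the world has none). Each returns a list of dicts, best first, with "p" (0 to 1); they miss things now and then, are a little off and sometimes report something else, mostly with a low value. They report only what shows in the picture. A call takes as long as a camera call. They do not tell look-alikes from the thing itself.
- spot_in(camera, label): "location" ([column, row] in pixels, amid what is visible of it).
The state is a dict: "clock": time; "qpos": joint angles; "qd": joint speeds; "joint_torque": joint torques, N m; "position": TCP position; "ee_rot": TCP orientation; "wrist_force": force on the tool from outside, world axes, zero at the start; "moment": the same for the moment, N m; "gripper_width": finger opening in m.
Only numpy, scipy, OpenCV 4.12 (cv2) and the standard library are available. Lean on these libraries where they do the work, as an engineer would, in place of code of your own. Each camera call takes 0.05 s, during which the arm holds its last target.

## Task

Take the spatula from its rest, slide its blade along the wooden curing board and under the stamped soap bar, and with a quick turn of the wrist flip the bar over so that its plain, damp face dries: it must end lying flat on the board, stamped face down. The soap marks easily: touch it only with the spatula, press only lightly with the blade on soap and board, keep the bar low over the board, and leave the bar that is already turned, and everything else on the table, where they are. When done, lay the spatula back in its rest.

Things in the scene. Friction and masses are not known exactly. Their poses are not given: they have to be found in the camera images.
- board: Curing board of pale wooden slats, fixed on screw feet: 150 mm deep (its x, away from the robot) by 280 mm wide (its y, left). Origin at its centre, 30 mm below the deck. A stop fence 12 mm high runs along the far edge, inner face at x = +63 mm; the other edges are open. The deck's left part is empty.
- soap: Rigid pale green soap bar to turn, about 85 g, 80 (its x, away from the robot) by 70 (y) by 14 mm thick, all edges bevelled (3 mm high, 5 mm inwards). Lies mid-board, round flower stamp up, nearly square to the board, far side 2 to 15 mm short of the fence. Origin at the centre of the plain face (down at the start); z points to the stamped face.
- soap_center (a point): Centre of that soap bar, 7 mm from either face.
- soap_done: Second, loose bar of the same size, already turned (plain darker face up), on the right end of the board, about 15 to 35 mm from the first bar. Origin under its centre. Must stay where it is.
- spatula: Offset spatula, 0.2 kg. Octagonal wooden handle along its x (to the blade), x = -85 to +50 mm, 22 mm across flats (level, upright, 45 degrees). Origin on the handle's axis where to grip; z up. Below a bent neck (x = 50 to 68 mm) the springy steel blade, x = 64 to 150 mm, y +-25 mm, 2 mm thick (0.7 mm at the tip), about parallel to the handle, underside near z = -52 mm: see blade_base.
- rest: Rest for the spatula, fixed on the table: blue painted base 130 x 66 x 8 mm with two V-notched posts, 8 mm thick, at x = +38 and -62 mm, tips 72 mm high. Origin on the table. The spatula lies in the notches with its origin 70 mm straight above the rest's origin, axes along the rest's; the blade hangs free beyond the front, about 18 mm above the table.
- can: White jug-like can, 59 x 111 x 196 mm, behind the board; bystander, origin under it.
- cup: Steel cup, 65 mm wide, 66 mm high, behind the board to the right; bystander, origin under it.
- dropper: Small white dropper bottle with a black top, 21 mm wide, 66 mm high, behind the board; bystander, origin under it.
- orange_bottle: Brown bottle with an orange cap, 68 mm wide, 118 mm high, behind the board to the left; bystander, origin under it.
- scissors: Scissors with red handles, 202 x 88 x 11 mm, lying on the table close in front of the robot; bystander.
- marker: Blue-capped white marker, 140 mm long, 16 mm thick, lying on the table close in front of the robot; bystander.
- dough_scraper: Beige scraper, 56 x 115 x 9 mm, lying at the back left of the table; bystander.
- deck (a point): Centre of the deck, the surface the soap lies on, 30 mm above the board's origin. The screw feet are adjusted: from run to run it is 27 to 33 mm above the table.
- blade_base (a point): Middle of the blade's rear end, on its underside: 64 mm ahead of and 52 mm below the spatula's origin. Here the blade has been bent by use, up or down by up to 8 degrees, so its tip, 86 mm further on, may stand up to 12 mm higher or lower than here; it must be found by touch. It also flexes up and down like a spring, about 5 N per mm at the tip.
There are look-alikes about, which are no part of the job. Leave any black look-alike of the soap alone.

How it is judged:
By the outcome, as a careful person would: the job done as asked, in the order asked, and still so for the second after the job is handed in, with the robot touching nothing.
It also fails if it takes over 67 s, if anything falls off the work surface, if the arm or the gripper's body presses on something with over 40 N, if the wrist force passes 120 N, or if a joint passes its speed limit or range.

## Working session

There is one attempt and no reset: what is moved stays moved. The work goes in short steps, Python scripts to look and compute and a tool call to move; the robot and the scene stay as the last step left them, time stands still between calls to the robot, and variables do not carry over. Pictures are saved under pics/ and viewed, and the job is handed in when it is done.

Besides the shell and the picture viewer there is one more tool, called after "Call:" as a command line: name --argument value ..., lists and objects as JSON in quotes. arm_command: Moves the arm, as the interface text tells. Its arguments: {"type":"object","properties":{"series":{"type":"array"},"force":{"type":"number"}},"required":["series"]}

```bash
ls; mkdir -p pics
cat > h.py <<'E'
import numpy as np, cv2
from plant import read_state, grab_frame, close_job, spot_in, finger_overhang
def save(n,f): cv2.imwrite('pics/'+n+'.png', f['img'][:,:,::-1])
def proj(f,P):
    P=np.atleast_2d(P); W=np.array(f['world_to_cam'])
    c=(W[:3,:3]@P.T+W[:3,3:4]).T
    return np.c_[f['cx']+f['fx']*c[:,0]/-c[:,2], f['cy']-f['fy']*c[:,1]/-c[:,2]]
def ray(f,uv):
    W=np.array(f['world_to_cam']);R=W[:3,:3];t=W[:3,3]
    d=np.array([(uv[0]-f['cx'])/f['fx'],-(uv[1]-f['cy'])/f['fy'],-1.])
    return -R.T@t, R.T@d
def onz(f,uv,z):
    o,d=ray(f,uv); return o+d*(z-o[2])/d[2]
E
python3 - <<'E'
from h import *
s=read_state(); print({k:np.round(v,3) for k,v in s.items()}, finger_overhang)
for n in ['scene','top','wrist']:
    f=grab_frame(n); save(n+'0',f); print(n,{k:np.round(v,3).tolist() for k,v in f.items() if k!='img'})
    np.save(n+'0.npy',f,allow_pickle=True)
    for l in ['board','soap','soap_done','spatula','rest','blade_base','can','cup','dropper','marker','scissors']:
        r=spot_in(n,l); print(n,l,[(np.round(x['location']).tolist(),round(x['p'],2)) for x in r[:4]])
E
```

```text
pics
{'clock': np.float64(0.0), 'qpos': array([-1.216,  0.322, -0.07 ,  1.452,  0.023,  1.371, -0.057]), 'qd': array([ 0.   , -0.   ,  0.001,  0.001,  0.001,  0.   ,  0.001]), 'joint_torque': array([-0.0000e+00, -4.9128e+01, -4.0400e-01, -3.1253e+01, -6.4000e-02,
        4.4000e-02,  0.0000e+00]), 'position': array([0.217, 0.612, 0.291]), 'ee_rot': array([ 0.001,  0.817,  0.577, -0.001]), 'wrist_force': array([0.119, 0.304, 0.68 ]), 'moment': array([-0.017, -0.008,  0.01 ]), 'gripper_width': np.float64(0.087)} 0.0697
scene {'fx': 435.464, 'fy': 435.464, 'cx': 280.08, 'cy': 213.493, 'world_to_cam': [[0.9, -0.435, 0.019, -0.479], [0.249, 0.551, 0.796, -0.27], [-0.357, -0.712, 0.604, -0.651], [0.0, 0.0, 0.0, 1.0]]}
scene board [([290.0, 208.0], 0.58)]
scene soap [([325.0, 314.0], 0.87), ([309.0, 212.0], 0.58), ([207.0, 166.0], 0.16)]
scene soap_done [([335.0, 230.0], 0.78), ([336.0, 180.0], 0.72), ([309.0, 210.0], 0.49)]
scene spatula [([203.0, 167.0], 0.68)]
scene rest [([194.0, 186.0], 0.61)]
scene blade_base [([208.0, 165.0], 0.75)]
scene can [([378.0, 194.0], 0.84)]
scene cup [([436
[... 616 characters left out ...]
ade_base [([162.0, 246.0], 0.83)]
top can [([316.0, 133.0], 0.6)]
top cup [([392.0, 130.0], 0.94), ([252.0, 146.0], 0.4)]
top dropper [([178.0, 275.0], 0.63)]
top marker [([250.0, 316.0], 0.68), ([392.0, 131.0], 0.5), ([162.0, 241.0], 0.38)]
top scissors [([350.0, 300.0], 0.8), ([321.0, 194.0], 0.67)]
wrist {'fx': 342.459, 'fy': 342.459, 'cx': 279.811, 'cy': 206.977, 'world_to_cam': [[0.334, 0.943, 0.001, -0.651], [-0.899, 0.319, -0.301, 0.037], [-0.284, 0.1, 0.954, -0.391], [0.0, 0.0, 0.0, 1.0]]}
wrist board []
wrist soap []
wrist soap_done []
wrist spatula []
wrist rest [([172.0, 372.0], 0.81)]
wrist blade_base []
wrist can []
wrist cup []
wrist dropper []
wrist marker []
wrist scissors []
```

View pics/top0.png

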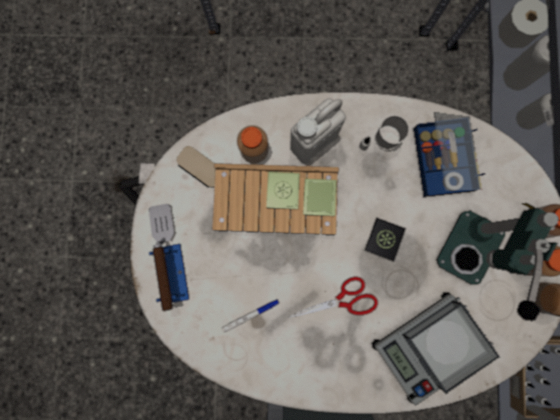

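View pics/scene0.png

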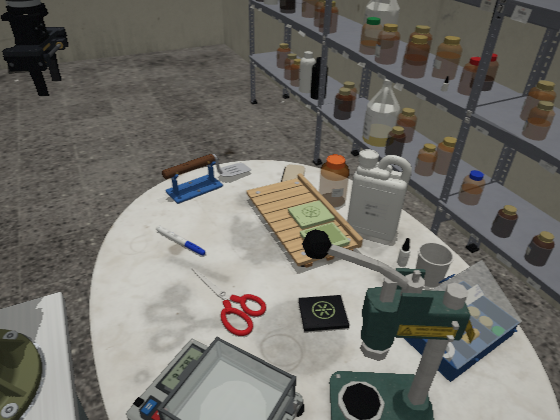

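View pics/wrist0.png

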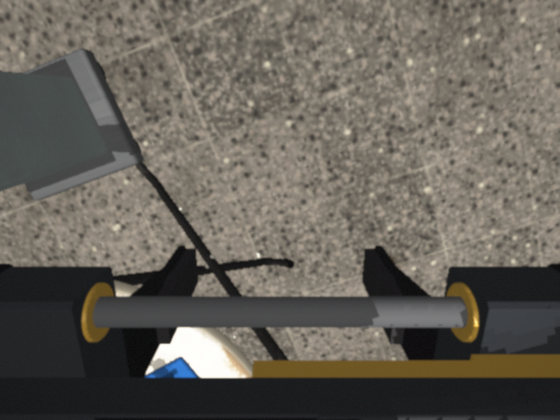

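Run:
```python
from h import *
f=np.load('top0.npy',allow_pickle=True).item()
i=f['img'][:,:,::-1]
c=cv2.resize(i[155:245,205:345],None,fx=5.5,fy=5.5,interpolation=cv2.INTER_CUBIC);cv2.imwrite('pics/c1.png',c)
c=cv2.resize(i[200:320,130:230],None,fx=5,fy=5,interpolation=cv2.INTER_CUBIC);cv2.imwrite('pics/c2.png',c)
```

```text
(no output)
```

View pics/c1.png

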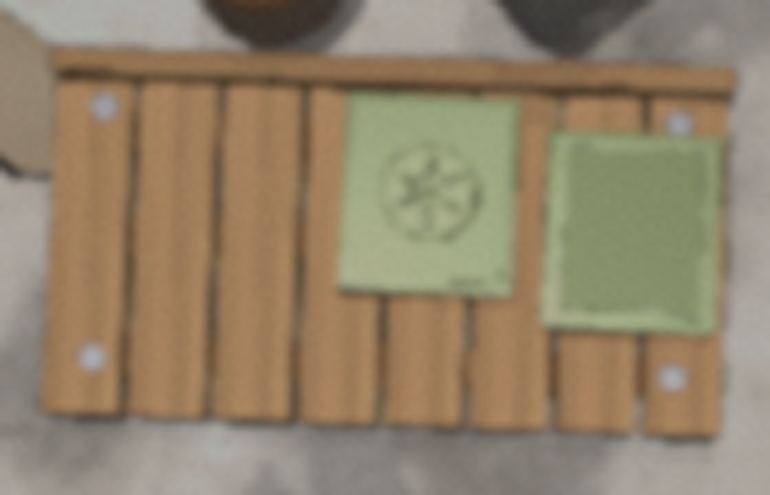

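View pics/c2.png

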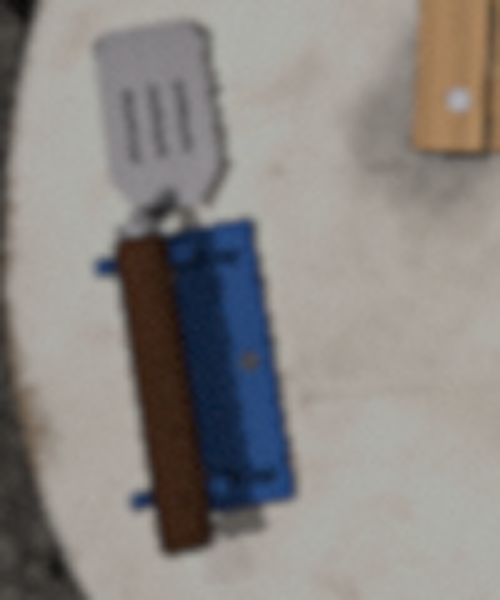

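Run:
```python
from h import *
f=np.load('top0.npy',allow_pickle=True).item()
def px(u,v,k,x0,y0): return ((u+.5)/k-.5+x0,(v+.5)/k-.5+y0)
A=lambda u,v:px(u,v,5.5,205,155)
B=lambda u,v:px(u,v,5,130,200)
for n,(u,v),z in [('FL',(42,412),.03),('FR',(720,437),.03),('fenceL',(55,48),.042),('fenceR',(735,70),.042)]:
    print(n,np.round(onz(f,A(u,v),z),4))
for q in [(348,92),(520,98),(513,298),(338,292)]: print('soap',np.round(onz(f,A(*q),.041),4))
for q in [(552,132),(722,135),(717,333),(542,328)]: print('done',np.round(onz(f,A(*q),.041),4))
h=[onz(f,B(*q),.074) for q in [(144,238),(188,549)]];print('handle',np.round(h,4),np.linalg.norm(h[0]-h[1]))
for q in [(250,222),(297,498)]: print('base',np.round(onz(f,B(*q),.008),4))
for q in [(95,38),(212,22)]: print('tip',np.round(onz(f,B(*q),.018),4))
# fit by scene too
g=np.load('scene0.npy',allow_pickle=True).item()
i=g['img'][:,:,::-1]
cv2.imwrite('pics/c3.png',cv2.resize(i[145:275,155:365],None,fx=3.8,fy=3.8,interpolation=cv2.INTER_CUBIC))
```

```text
FL [0.5779 0.2898 0.03  ]
FR [0.575  0.0159 0.03  ]
fenceL [0.7254 0.2888 0.042 ]
fenceR [0.7224 0.0132 0.042 ]
soap [0.7101 0.169  0.041 ]
soap [0.7092 0.0994 0.041 ]
soap [0.6278 0.1005 0.041 ]
soap [0.6285 0.1706 0.041 ]
done [0.6956 0.0863 0.041 ]
done [0.6959 0.018  0.041 ]
done [0.6158 0.0189 0.041 ]
done [0.6161 0.0886 0.041 ]
handle [[0.5346 0.3949 0.074 ]
 [0.4057 0.369  0.074 ]] 0.13140877249388697
base [0.5442 0.367  0.008 ]
base [0.4211 0.3393 0.008 ]
tip [0.6257 0.4399 0.018 ]
tip [0.6343 0.3865 0.018 ]
```

View pics/c3.png

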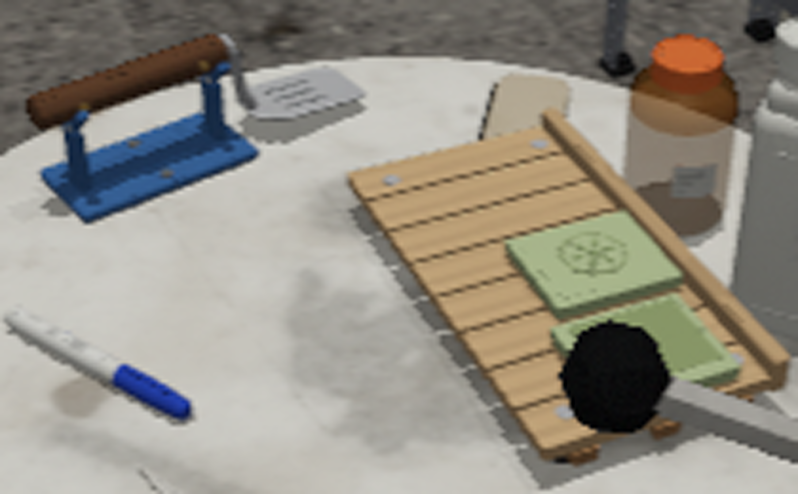

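Run:
```python
from h import *
from scipy.optimize import least_squares
f=np.load('top0.npy',allow_pickle=True).item();g=np.load('scene0.npy',allow_pickle=True).item()
def px(u,v,k,x0,y0): return ((u+.5)/k-.5+x0,(v+.5)/k-.5+y0)
A=lambda u,v:px(u,v,5.5,205,155)
B=lambda u,v:px(u,v,5,130,200)
S=lambda u,v:px(u,v,3.8,155,145)
def fit(items,z0=0,guess=(0.5,.3,0)):
    def r(p,full=False):
        c,s=np.cos(p[2]),np.sin(p[2]);e=[]
        for F,uv,m in items:
            P=[p[0]+c*m[0]-s*m[1],p[1]+s*m[0]+c*m[1],m[2]+z0]
            e.append(proj(F,P)[0]-uv)
        return np.array(e) if full else np.ravel(e)
    o=least_squares(r,guess,loss='soft_l1'); return o.x,np.round(r(o.x,True),1).tolist()
m=1e-3
print('rest',fit([(f,B(250,222),(65*m,-33*m,8*m)),(f,B(297,498),(-65*m,-33*m,8*m)),
 (g,S(90,210),(-65*m,-33*m,8*m)),(g,S(257,153),(65*m,-33*m,8*m)),(g,S(43,176),(-65*m,33*m,8*m))]))
print('spat',fit([(f,B(144,238),(50*m,0,74*m)),(f,B(188,549),(-85*m,0,74*m)),(g,S(38,108),(-85*m,0,70*m)),(g,S(225,46),(50*m,0,70*m)),
 (f,B(95,38),(150*m,25*m,18*m)),(f,B(212,22),(150*m,-25*m,18*m))]))
print('board',fit([(f,A(42,412),(-75*m,140*m,30*m)),(f,A(720,437),(-75*m,-140*m,30*m)),(f,A(55,48),(75*m,140*m,42*m)),(f,A(735,70),(75*m,-140*m,42*m)),
 (g,S(348,178),(-75*m,140*m,30*m)),(g,S(543,455),(-75*m,-140*m,30*m)),(g,S(547,112),(75*m,140*m,42*m)),]))
for nm,q,s in [('soap',[(348,92),(520,98),(513,298),(338,292)],[(627,212),(682,273),(560,305),(508,243)]),('done',[(552,132),(722,135),(717,333),(542,328)],[(677,293),(740,372),None,(553,325)])]:
    c=[(40,35),(40,-35),(-40,-35),(-40,35)]
    it=[(f,A(*a),(x*m,y*m,41*m)) for a,(x,y) in zip(q,c)]+[(g,S(*a),(x*m,y*m,41*m)) for a,(x,y) in zip(s,c) if a]
    print(nm,fit(it,0,(.67,.13,0)))
```

```text
rest (array([0.47737329, 0.38486661, 0.22314124]), [[0.0, -1.7], [0.5, -0.1], [-1.5, 2.2], [0.8, -0.9], [-1.9, -1.3]])
spat (array([0.48727801, 0.38538525, 0.19520835]), [[-0.0, -0.8], [0.0, 0.9], [-2.0, 2.2], [-0.6, 1.8], [0.5, -1.7], [-1.4, -2.2]])
board (array([ 0.64986172,  0.1501839 , -0.00746101]), [[-0.5, 0.9], [2.3, 0.6], [-0.4, -0.2], [1.6, -0.6], [-1.9, -1.8], [0.1, -0.5], [1.5, -1.9]])
soap (array([ 0.66990544,  0.13432073, -0.01799464]), [[0.2, -0.2], [0.4, -0.0], [0.2, -0.6], [0.3, -0.9], [-0.9, -0.9], [0.1, 0.2], [-0.5, 0.9], [-1.0, -0.9]])
done (array([ 0.65626547,  0.05226199, -0.02914943]), [[0.1, -0.7], [0.8, 0.3], [0.2, 0.3], [0.1, -0.6], [-0.3, -0.4], [0.2, -1.6], [-1.1, 0.3]])
```

```bash
cat >> h.py <<'E'
from scipy.spatial.transform import Rotation as Ro
import json
def setcmd(p,R): json.dump([list(p),R.as_quat().tolist()],open('cmd.json','w'))
def getcmd():
    p,q=json.load(open('cmd.json')); return np.array(p),Ro.from_quat(q)
R0=Ro.from_matrix(np.array([[0,1,0],[1,0,0],[0,0,-1.]]))  # tool down, tool y=+x, tool x=+y
def toolR(yaw,roll,pitch=0):  # spatula Rz Ry(pitch; + = nose down) Rx(roll), gripped at +45 deg
    return Ro.from_euler('ZYX',[yaw,pitch,roll])*Ro.from_euler('x',np.pi/4)*R0
def delta(p,R):
    pc,Rc=getcmd(); return np.round((np.array(p)-pc)*100,2), np.round((R*Rc.inv()).as_rotvec(),4)
def st():
    s=read_state(); q=s['ee_rot']; return np.array(s['position']),Ro.from_quat([q[1],q[2],q[3],q[0]]),s
E
python3 - <<'E'
from h import *
# commanded start
p,R,s=st(); setcmd([.217,.613,.292],R)
psi=.21
R1=toolR(psi,0); tz=R1.as_matrix()[:,2]
g=np.array([.481-.022*np.cos(psi),.385-.022*np.sin(psi),.070])
print(tz,g-.051*tz)
print(delta(g-.151*tz,R1))
E
```

```text
[-0.14740341  0.69157229 -0.70710678] [0.46700089 0.3451437  0.10606245]
(array([ 26.47, -33.7 , -11.52]), array([ 0.7932, -0.0519,  0.5219]))
```

Call:
arm_command --series '[[[26.5,-33.7,-5],[0.793,-0.052,0.522],6],[[26.5,-33.7,-5],[0.793,-0.052,0.522],6],[[26.5,-33.7,-5],[0.793,-0.052,0.522],6],[[26.5,-33.7,-5],[0.793,-0.052,0.522],6],[[26.5,-33.7,-5],[0.793,-0.052,0.522],6],[[26.5,-33.7,-5],[0.793,-0.052,0.522],6],[[26.5,-33.7,-5],[0.793,-0.052,0.522],6],[[26.5,-33.7,-11.5],[0.793,-0.052,0.522],6],[[26.5,-33.7,-11.5],[0.793,-0.052,0.522],6],[[26.5,-33.7,-11.5],[0.793,-0.052,0.522],6],[[26.5,-33.7,-11.5],[0.793,-0.052,0.522],6],[[26.5,-33.7,-11.5],[0.793,-0.052,0.522],6],[[26.5,-33.7,-11.5],[0.793,-0.052,0.522],6],[[26.5,-33.7,-11.5],[0.793,-0.052,0.522],6],[[26.5,-33.7,-11.5],[0.793,-0.052,0.522],6]]'

```text
clock: 3.05
position: [0.4864, 0.2692, 0.1742]
ee_rot: [-0.294, 0.586, 0.716, 0.24]
wrist_force: [0.1, 0.0, -0.0]
gripper_width: 0.0602
```

Run:
```python
from h import *
pc,Rc=getcmd(); setcmd(pc+np.array([.265,-.337,-.115]), Ro.from_rotvec([.793,-.052,.522])*Rc)
pc,Rc=getcmd()
p,R,s=st(); print(s['clock'],p-pc,(R*Rc.inv()).as_rotvec(),np.round(s['qpos'],3),s['wrist_force'],s['gripper_width'])
f=grab_frame('wrist');save('w1',f);np.save('w1.npy',f,allow_pickle=True)
```

```text
3.05 [ 0.00438353 -0.00676547 -0.00277384] [-5.88057185e-03  7.58251031e-05 -1.04292815e-02] [-0.486  0.279  0.357  1.968 -0.965  1.202  2.139] [ 0.12092095  0.02088683 -0.00588468] 0.06021672734911483
```

View pics/w1.png

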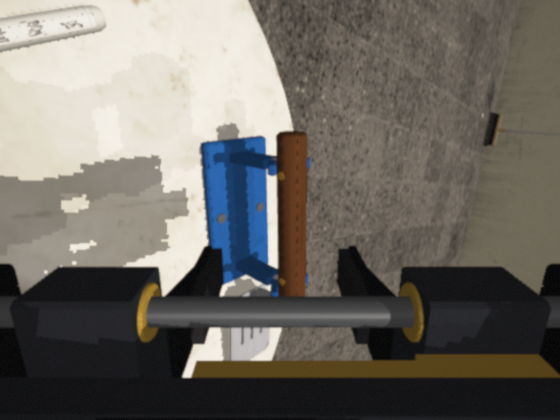

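Call:
arm_command --series '[[[0,0,0],[0,0,0],6],[[0,0,0],[0,0,0],6]]'

```text
clock: 3.27
position: [0.4815, 0.2769, 0.1778]
ee_rot: [-0.298, 0.58, 0.719, 0.241]
wrist_force: [0.5, 0.3, 0.3]
gripper_width: 0.0597
```

Run:
```python
from h import *
import itertools
p,R,s=st();pc,Rc=getcmd();print(p-pc,(R*Rc.inv()).as_rotvec())
q0=np.array([-1.216,.3215,-.07,1.452,.023,1.371,-.057]);Ra=Ro.from_quat([.817,.577,-.001,.001]);pa=np.array([.217,.612,.291])
q1=np.array(s['qpos']);
np.savez('kin.npz',q0=q0,q1=q1,Ra=Ra.as_quat(),R1=R.as_quat(),pa=pa,p1=p)
res=[]
for ax in ['zyzyzyz']:
  for sg in itertools.product([1,-1],repeat=7):
    def fk(q):
        r=Ro.identity()
        for a,b,c in zip(ax,sg,q): r=r*Ro.from_euler(a,b*c)
        return r
    T0=fk(q0).inv()*Ra; T1=fk(q1).inv()*R
    res.append((np.linalg.norm((T0.inv()*T1).as_rotvec()),sg,T0.as_rotvec().round(3)))
res.sort(key=lambda x:x[0])
for r in res[:6]: print(r)
```

```text
[-0.00047435  0.0009081   0.00081122] [ 0.00094318 -0.00016468  0.00217434]
(np.float64(0.0007327038263881951), (-1, 1, -1, 1, -1, 1, -1), array([-1.000e-03, -0.000e+00, -3.141e+00]))
(np.float64(0.6101989385399155), (-1, -1, -1, 1, -1, -1, 1), array([-3.088, -0.014,  0.38 ]))
(np.float64(0.7080552684187412), (-1, -1, -1, 1, -1, 1, -1), array([0.994, 0.014, 2.98 ]))
(np.float64(0.8058283824444055), (-1, 1, -1, -1, 1, 1, 1), array([-3.107,  0.009, -0.369]))
(np.float64(0.8162007615431862), (-1, 1, 1, 1, -1, 1, -1), array([0.   , 0.066, 3.008]))
(np.float64(1.0168239963401506), (-1, 1, -1, 1, -1, -1, 1), array([-3.057,  0.   , -0.617]))
```

Run:
```python
from h import *
k=np.load('kin.npz')
sg=[-1,1,-1,1,-1,1,-1]
def cols(q,full):
    r=Ro.identity();M=[r.as_matrix()[:,2]];
    for i,(a,c) in enumerate(zip('zyzyzyz',q)):
        r=r*Ro.from_euler(a,sg[i]*c); m=r.as_matrix()
        if i in(2,4,6): M.append(m[:,2])
        if full and i in full: M.append(m[:,0])
    return np.array(M).T
for full in [(),(2,),(5,),(2,3),(4,),(4,5)]:
    A=np.r_[cols(k['q0'],full),cols(k['q1'],full)];b=np.r_[k['pa'],k['p1']]
    x,*_=np.linalg.lstsq(A,b,rcond=None);print(full,x.round(4),(A@x-b).round(4))
```

```text
() [-0.0571  0.6935  0.4419  0.2259] [-0.0197  0.0086 -0.0048 -0.0008 -0.0022  0.0048]
(2,) [-0.3894  0.9767 -0.0646  0.4188  0.1864] [-0.0119  0.012  -0.0037 -0.0079 -0.0032  0.0037]
(5,) [-0.7611  1.241   0.6601  0.3811 -0.0038] [-0.0064  0.0106 -0.0025 -0.0089 -0.0029  0.0025]
(2, 3) [-1.1459  1.5396 -0.1916 -0.0834  0.3351  0.0988] [0. 0. 0. 0. 0. 0.]
(4,) [-0.0607  0.6982  0.4312 -0.0335  0.2617] [-0.0202  0.0063 -0.0046  0.002  -0.0015  0.0046]
(4, 5) [-1.2723  1.6489  0.757  -0.1735  0.6478  0.0207] [ 0.  0. -0.  0.  0. -0.]
```

Run:
```python
from h import *
from scipy.optimize import least_squares
k=np.load('kin.npz'); sg=[-1,1,-1,1,-1,1,-1]
T=Ro.from_rotvec([0,0,-np.pi])
def fk(q):
    r=Ro.identity()
    for i,a in enumerate('zyzyzyz'): r=r*Ro.from_euler(a,sg[i]*q[i])
    return r*T
q1=k['q1'];print((fk(q1).inv()*Ro.from_quat(k['R1'])).as_rotvec())
for q14 in [q1[:4],np.array([-.25,.3,0,1.9]),np.array([-.25,.3,.35,1.9]),np.array([-.25,.5,.0,1.6])]:
  w=q1[4:]
  for roll in range(0,-111,-10):
    Rt=toolR(-.015,np.deg2rad(roll))
    o=least_squares(lambda w:(fk(np.r_[q14,w])*Rt.inv()).as_rotvec(),w); w=o.x
    if roll%30==0 or roll<-90: print(roll,w.round(2),round(o.cost,5))
```

```text
[-1.11022302e-16 -3.33066907e-16 -5.55111512e-17]
0 [-1.05  1.06  2.01] 0.0
-30 [-0.45  0.92  1.67] 0.0
-60 [0.2  0.97 1.28] 0.0
-90 [0.74 1.19 1.02] 0.0
-100 [0.9  1.28 0.97] 0.0
-110 [1.05 1.39 0.93] 0.0
0 [-0.97  0.97  1.9 ] 0.0
-30 [-0.33  0.9   1.5 ] 0.0
-60 [0.3  1.03 1.14] 0.0
-90 [0.79 1.3  0.94] 0.0
-100 [0.93 1.41 0.91] 0.0
-110 [1.07 1.51 0.9 ] 0.0
0 [-0.96  1.24  2.11] 0.0
-30 [-0.43  1.02  1.88] 0.0
-60 [0.2  0.95 1.53] 0.0
-90 [0.81 1.06 1.19] 0.0
-100 [0.98 1.13 1.11] 0.0
-110 [1.15 1.22 1.05] 0.0
0 [-0.92  1.03  1.8 ] 0.0
-30 [-0.3   0.99  1.47] 0.0
-60 [0.28 1.13 1.17] 0.0
-90 [0.77 1.37 1.02] 0.0
-100 [0.92 1.47 0.99] 0.0
-110 [1.06 1.56 0.98] 0.0
```

Run:
```python
from h import *
f=grab_frame('wrist');save('w2',f)
for (x,y,yaw) in [(.481,.385,.21),(.4873,.3854,.195),(.4774,.3849,.223)]:
    Rz=Ro.from_euler('z',yaw).as_matrix(); o=np.array([x,y,0])
    pts=[(-.085,0,.07),(.05,0,.07),(-.065,-.033,.008),(-.065,.033,.008),(.065,-.033,.008)]
    print(proj(f,[o+Rz@np.array(a) for a in pts]).round(0).tolist())
```

```text
[[277.0, 129.0], [277.0, 299.0], [189.0, 153.0], [254.0, 145.0], [201.0, 300.0]]
[[277.0, 138.0], [275.0, 306.0], [190.0, 160.0], [255.0, 153.0], [199.0, 307.0]]
[[276.0, 123.0], [278.0, 294.0], [189.0, 149.0], [254.0, 141.0], [202.0, 297.0]]
```

View pics/w2.png

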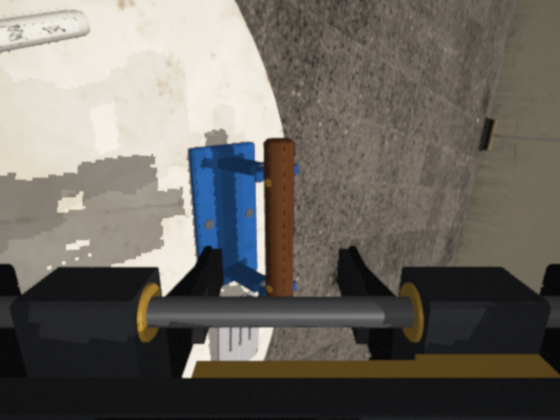

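Run:
```python
from h import *
f=grab_frame('wrist')
c=f['img'][120:310,170:330,::-1]; cv2.imwrite('pics/w2c.png',cv2.resize(c,None,fx=4,fy=3.1,interpolation=cv2.INTER_CUBIC))
for (x,y,yaw) in [(.478,.385,.21),(.487,.3854,.21)]:
    Rz=Ro.from_euler('z',yaw).as_matrix(); o=np.array([x,y,0])
    pts=[(-.085,0,.07),(-.062,.02,.072),(.038,.02,.072),(-.062,-.02,.072),(.038,-.02,.072),(.05,0,.07)]
    print(proj(f,[o+Rz@np.array(a) for a in pts]).round(0).tolist())
```

```text
[[277.0, 124.0], [298.0, 155.0], [295.0, 274.0], [258.0, 161.0], [260.0, 293.0], [277.0, 295.0]]
[[275.0, 138.0], [296.0, 167.0], [294.0, 285.0], [256.0, 175.0], [258.0, 304.0], [275.0, 306.0]]
```

View pics/w2c.png

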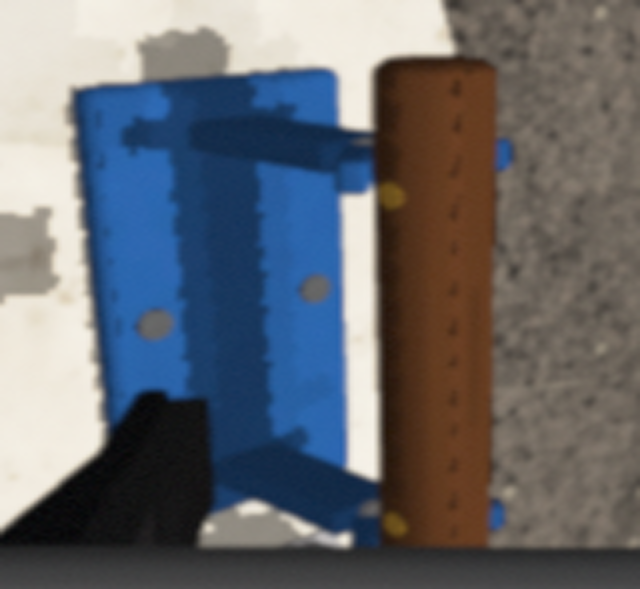

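Run:
```python
from h import *
R1=toolR(.21,0); tz=R1.as_matrix()[:,2]
g=np.array([.466,.3824,.070])
print(delta(g-.081*tz,R1),delta(g-.051*tz,R1))
```

```text
(array([-0.41,  5.04, -4.97]), array([ 0.0002,  0.0001, -0.0001])) (array([-0.85,  7.11, -7.09]), array([ 0.0002,  0.0001, -0.0001]))
```

Call:
arm_command --series '[[[-0.2,2.5,-2.5],[0,0,0],6],[[-0.4,5.0,-5.0],[0,0,0],6],[[-0.4,5.0,-5.0],[0,0,0],6],[[-0.4,5.0,-5.0],[0,0,0],6]]'

```text
clock: 3.7
position: [0.4756, 0.3281, 0.1265]
ee_rot: [-0.299, 0.58, 0.719, 0.239]
wrist_force: [-0.1, -0.1, -0.2]
gripper_width: 0.06
```

```bash
cat >> h.py <<'E'
def adv(d,w=(0,0,0)):
    pc,Rc=getcmd(); setcmd(pc+np.array(d)/100, Ro.from_rotvec(w)*Rc)
def rep():
    p,R,s=st();pc,Rc=getcmd();np.set_printoptions(precision=4,suppress=True)
    print('t',round(s['clock'],2),'p',p,'err',(p-pc)*1e3,'mm rot',(R*Rc.inv()).as_rotvec(),'F',np.round(s['wrist_force'],2),'M',np.round(s['moment'],3),'w',round(s['gripper_width'],4),'q',np.round(s['qpos'],2))
    with open('log.jsonl','a') as F: F.write(json.dumps({k:np.array(v).tolist() for k,v in s.items()})+'\n')
E
python3 - <<'E'
from h import *
adv([-.4,5,-5]); rep()
f=grab_frame('wrist');save('w3',f)
Rz=Ro.from_euler('z',.21).as_matrix()
print(proj(f,[np.array([.4875,.387,0])+Rz@np.array(a) for a in [(-.085,0,.07),(-.022,0,.07),(.05,0,.07)]]))
E
```

```text
t 3.7 p [0.4756 0.3281 0.1265] err [-2.357   2.077  -0.5351] mm rot [0.0001 0.0025 0.0054] F [-0.14 -0.14 -0.16] M [-0.818 -0.166  0.048] w 0.06 q [-0.54  0.36  0.3   1.98 -1.06  1.1   2.18]
[[276.5361 144.8668]
 [276.4867 260.4216]
 [276.4409 367.3931]]
```

View pics/w3.png

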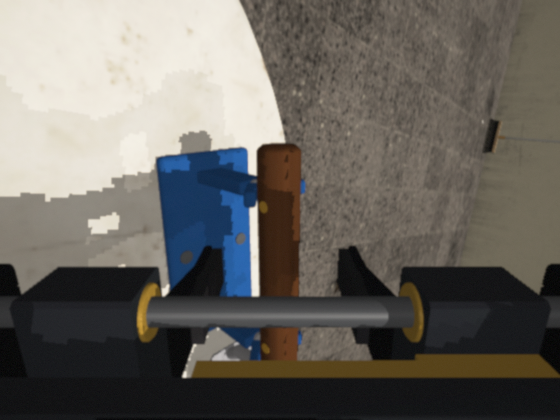

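Call:
arm_command --series '[[[-0.2,1.05,-1.05],[0,0,0],6],[[-0.45,2.1,-2.1],[0,0,0],6],[[-0.45,2.1,-2.1],[0,0,0],6],[[-0.45,2.1,-2.1],[0,0,0],6],[[-0.45,2.1,-2.1],[0,0,0],6]]' --force 40

```text
clock: 4.17
position: [0.4738, 0.3465, 0.1062]
ee_rot: [-0.297, 0.581, 0.718, 0.241]
wrist_force: [0.2, -0.0, 0.2]
gripper_width: 0.0603
```

Run:
```python
from h import *
adv([-.45,2.1,-2.1]); rep()
f=grab_frame('wrist');save('w4',f)
```

```text
t 4.17 p [0.4738 0.3465 0.1062] err [ 0.3341 -0.4917  0.2495] mm rot [-0.0002 -0.     -0.0002] F [ 0.16 -0.04  0.21] M [-0.813 -0.168  0.043] w 0.0603 q [-0.55  0.39  0.27  1.99 -1.1   1.05  2.2 ]
```

View pics/w4.png

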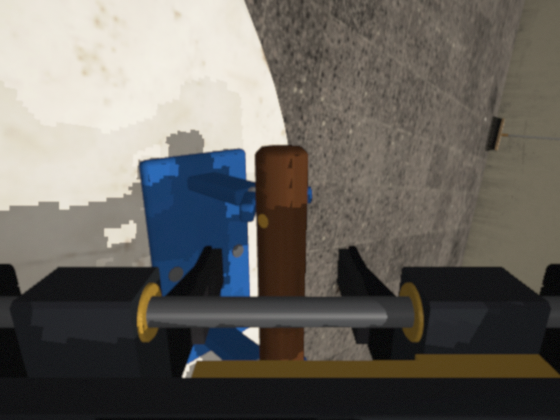

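Call:
arm_command --series '[[[0,0,0],[0,0,0],4],[[0,0,0],[0,0,0],3],[[0,0,0],[0,0,0],2],[[0,0,0],[0,0,0],1.5],[[0,0,0],[0,0,0],1.5],[[0,0,0],[0,0,0],1.5],[[0,0,0],[0,0,0],1.5],[[0,0,0],[0,0,0],1.5]]' --force 50

```text
clock: 4.88
position: [0.4737, 0.347, 0.1067]
ee_rot: [-0.298, 0.581, 0.718, 0.241]
wrist_force: [0.0, 0.9, 1.6]
gripper_width: 0.021
```

Run:
```python
from h import *
rep()
```

```text
t 4.88 p [0.4737 0.347  0.1067] err [0.2423 0.0233 0.7223] mm rot [ 0.001  -0.      0.0004] F [0.03 0.93 1.55] M [-0.447 -0.102  0.093] w 0.021 q [-0.55  0.39  0.27  1.99 -1.1   1.05  2.2 ]
```

Call:
arm_command --series '[[[0,0,1],[0,0,0],1.5],[[0,0,3],[0,0,0],1.5],[[0,0,6],[0,0,0],1.5],[[0,0,6],[0,0,0],1.5],[[0,0,6],[0,0,0],1.5]]' --force 60

```text
clock: 5.3
position: [0.4747, 0.3466, 0.1682]
ee_rot: [-0.296, 0.581, 0.719, 0.242]
wrist_force: [-0.1, -0.3, -2.0]
gripper_width: 0.0211
```

```bash
cp cmd.json grasp.json
python3 - <<'E'
from h import *
print(getcmd())
adv([0,0,6]);rep()
f=grab_frame('wrist');save('w5',f);f=grab_frame('top');save('t5',f)
E
```

```text
(array([0.4735, 0.347 , 0.106 ]), Rotation.from_matrix(array([[-1.47529641e-01,  9.78020226e-01, -1.47348033e-01],
                            [ 6.91674962e-01,  2.08510022e-01,  6.91454494e-01],
                            [ 7.06980022e-01,  9.30881188e-05, -7.07233511e-01]])))
t 5.3 p [0.4747 0.3466 0.1682] err [ 1.221  -0.4156  2.1593] mm rot [ 0.0007 -0.0038 -0.0002] F [-0.06 -0.32 -1.98] M [-1.152 -0.155  0.026] w 0.0211 q [-0.58  0.29  0.3   1.96 -1.02  1.11  2.08]
```

View pics/t5.png

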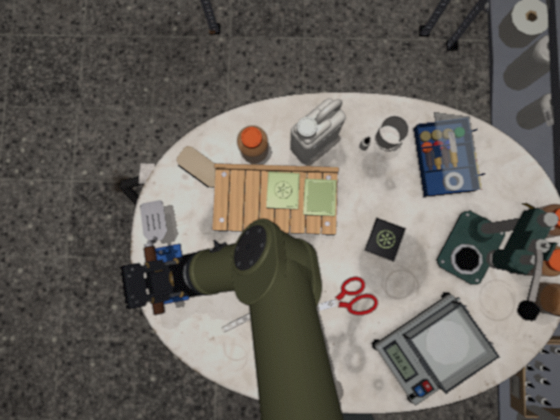

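```bash
cat >> h.py <<'E'
GX=.022
def tcp_from_S(S,yaw,roll=0,pitch=0):
    R=toolR(yaw,roll,pitch); sx=Ro.from_euler('ZYX',[yaw,pitch,roll]).as_matrix()[:,0]
    return np.array(S)-GX*sx-.051*R.as_matrix()[:,2],R
def S_from_tcp(p,R):
    m=R.as_matrix(); return p+.051*m[:,2]+GX*m[:,1]
E
python3 - <<'E'
from h import *
p,R=tcp_from_S([.536,.235,.140],-.0075)
print(S_from_tcp(*getcmd()),p,delta(p,R))
E
```

```text
[0.4875017  0.3868514  0.12993314] [0.51373015 0.19910357 0.17606245] (array([  4.02, -14.79,   1.01]), array([ 2.000e-04,  1.000e-04, -2.176e-01]))
```

Call:
arm_command --series '[[[1,-3.5,1],[0,0,-0.05],1.5],[[2,-7.5,1],[0,0,-0.11],1.5],[[3,-11.5,1],[0,0,-0.16],1.5],[[4,-14.8,1],[0,0,-0.218],1.5],[[4,-14.8,1],[0,0,-0.218],1.5],[[4,-14.8,1],[0,0,-0.218],1.5]]'

```text
clock: 5.9
position: [0.5139, 0.1958, 0.1748]
ee_rot: [-0.269, 0.658, 0.649, 0.271]
wrist_force: [0.7, 0.3, -2.9]
gripper_width: 0.0212
```

Run:
```python
from h import *
adv([4,-14.8,1],[0,0,-.218]);rep()
f=grab_frame('wrist');save('w6',f);np.save('w6.npy',f,allow_pickle=True);f=grab_frame('top');save('t6',f);np.save('t6.npy',f,allow_pickle=True)
f=grab_frame('scene');save('s6',f);np.save('s6.npy',f,allow_pickle=True)
```

```text
t 5.9 p [0.5139 0.1958 0.1748] err [ 0.4364 -3.2318 -1.2131] mm rot [-0.0017  0.0023 -0.0052] F [ 0.67  0.31 -2.86] M [-1.075  0.124  0.038] w 0.0212 q [-0.41  0.25  0.43  2.02 -1.    1.16  2.12]
```

View pics/t6.png

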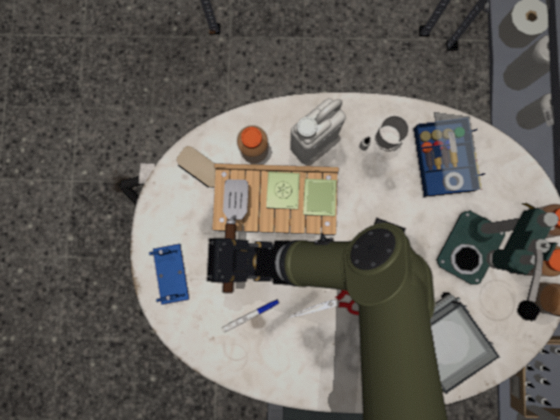

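View pics/s6.png

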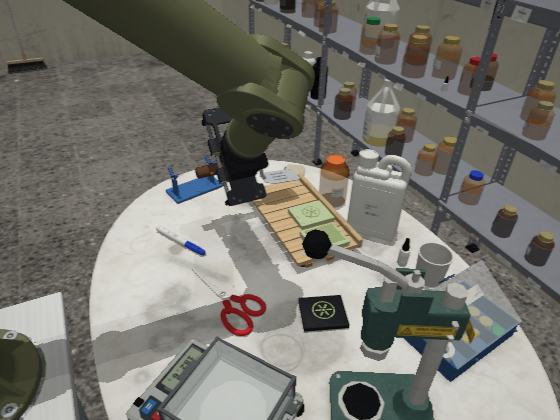

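View pics/w6.png

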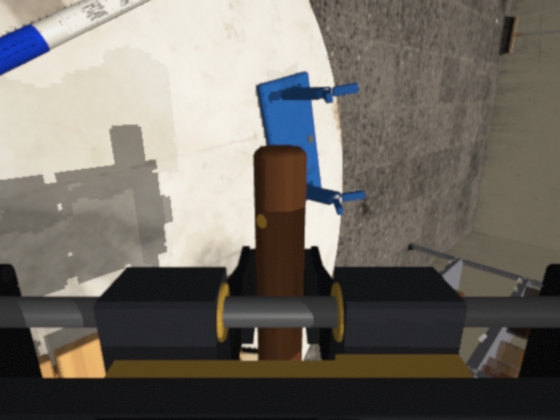

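Run:
```python
from h import *
f=np.load('t6.npy',allow_pickle=True).item()
p,R,s=st(); S=S_from_tcp(p,R); m=R.as_matrix(); Rs=(R*(Ro.from_euler('x',np.pi/4)*R0).inv()).as_matrix()
print('S',S,Rs)
print(proj(f,[S+Rs@np.array(a) for a in [(.15,.025,-.052),(.15,-.025,-.052),(.05,0,.005),(-.085,0,.005)]]).round(1).tolist())
c=f['img'][155:300,190:290,::-1]; cv2.imwrite('pics/t6c.png',cv2.resize(c,None,fx=4,fy=4,interpolation=cv2.INTER_CUBIC))
```

```text
S [0.53483444 0.23587799 0.13923722] [[ 9.99983448e-01  5.39191840e-03  2.00763526e-03]
 [-5.39226853e-03  9.99985447e-01  1.69024224e-04]
 [-2.00669468e-03 -1.79847135e-04  9.99997970e-01]]
[[223.6, 177.7], [247.2, 178.3], [229.7, 222.8], [226.6, 292.8]]
```

View pics/t6c.png

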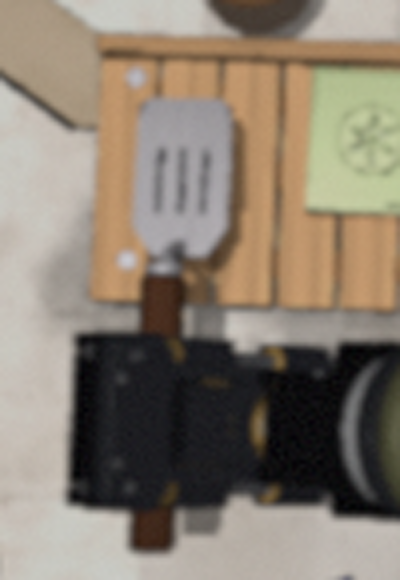

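Run:
```python
from h import *
p,R=tcp_from_S([.538,.235,.080],-.0075,0,-np.deg2rad(10))
print(delta(p,R)); rep()
```

```text
(array([-0.37,  0.01, -6.43]), array([-0.0012, -0.1744,  0.0005]))
t 6.05 p [0.5127 0.1999 0.1754] err [-0.7872  0.9408 -0.6498] mm rot [0.     0.0021 0.0026] F [-0.53  0.42 -2.13] M [-1.087  0.083 -0.012] w 0.0212 q [-0.41  0.25  0.43  2.02 -1.    1.16  2.12]
```

Call:
arm_command --series '[[[-0.4,0,-2],[-0.001,-0.087,0],1.5],[[-0.4,0,-4],[-0.001,-0.174,0],1.5],[[-0.4,0,-6],[-0.001,-0.174,0],1.5],[[-0.4,0,-6.4],[-0.001,-0.174,0],1.5],[[-0.4,0,-6.4],[-0.001,-0.174,0],1.5],[[-0.4,0,-6.4],[-0.001,-0.174,0],1.5],[[-0.4,0,-6.4],[-0.001,-0.174,0],1.5]]'

```text
clock: 6.63
position: [0.5108, 0.1992, 0.1136]
ee_rot: [-0.211, 0.629, 0.672, 0.328]
wrist_force: [0.9, -0.5, -2.5]
gripper_width: 0.0213
```

Run:
```python
from h import *
adv([-.4,0,-6.4],[-.001,-.174,0]);rep()
```

```text
t 6.63 p [0.5108 0.1992 0.1136] err [1.3109 0.2117 1.5726] mm rot [ 0.0006 -0.0019  0.0007] F [ 0.9  -0.53 -2.54] M [-1.103  0.253 -0.044] w 0.0213 q [-0.39  0.28  0.39  2.14 -1.19  0.99  2.45]
```

Call:
arm_command --series '[[[0,0,-0.1],[0,0,0],1.5],[[0,0,-0.2],[0,0,0],1.5],[[0,0,-0.3],[0,0,0],1.5],[[0,0,-0.3],[0,0,0],1.5],[[0,0,-0.3],[0,0,0],1.5]]'

```text
clock: 7.05
position: [0.5098, 0.1986, 0.1094]
ee_rot: [-0.211, 0.63, 0.672, 0.327]
wrist_force: [0.1, 0.1, -1.6]
gripper_width: 0.0214
```

Run:
```python
from h import *
adv([0,0,-.3]);rep()
```

```text
t 7.05 p [0.5098 0.1986 0.1094] err [ 0.32   -0.3943  0.3675] mm rot [ 0.     -0.0001 -0.    ] F [ 0.08  0.12 -1.64] M [-1.161  0.349  0.025] w 0.0214 q [-0.39  0.29  0.39  2.14 -1.19  0.99  2.46]
```

Call:
arm_command --series '[[[0,0,-0.1],[0,0,0],1.5],[[0,0,-0.15],[0,0,0],1.5],[[0,0,-0.15],[0,0,0],1.5],[[0,0,-0.15],[0,0,0],1.5]]'

```text
clock: 7.38
position: [0.5097, 0.1986, 0.1077]
ee_rot: [-0.212, 0.63, 0.672, 0.327]
wrist_force: [0.2, 0.1, -2.5]
gripper_width: 0.0211
```

Run:
```python
from h import *
adv([0,0,-.15]);rep()
```

```text
t 7.38 p [0.5097 0.1986 0.1077] err [ 0.209  -0.3994  0.1722] mm rot [-0.0001  0.0002 -0.    ] F [ 0.18  0.06 -2.48] M [-1.13   0.318 -0.003] w 0.0211 q [-0.39  0.29  0.39  2.15 -1.2   0.99  2.46]
```

Call:
arm_command --series '[[[0,0,-0.1],[0,0,0],1.5],[[0,0,-0.15],[0,0,0],1.5],[[0,0,-0.15],[0,0,0],1.5],[[0,0,-0.15],[0,0,0],1.5]]'

```text
clock: 7.72
position: [0.5097, 0.1986, 0.1062]
ee_rot: [-0.212, 0.63, 0.672, 0.327]
wrist_force: [0.3, 0.1, -2.3]
gripper_width: 0.0212
```

Run:
```python
from h import *
adv([0,0,-.15]);rep()
```

```text
t 7.72 p [0.5097 0.1986 0.1062] err [ 0.236  -0.3773  0.2124] mm rot [-0.      0.0001 -0.    ] F [ 0.26  0.12 -2.32] M [-1.148  0.267 -0.047] w 0.0212 q [-0.39  0.3   0.39  2.15 -1.2   0.99  2.47]
```

Call:
arm_command --series '[[[0,0,-0.1],[0,0,0],1.5],[[0,0,-0.15],[0,0,0],1.5],[[0,0,-0.15],[0,0,0],1.5],[[0,0,-0.15],[0,0,0],1.5]]'

```text
clock: 8.05
position: [0.5098, 0.1986, 0.1047]
ee_rot: [-0.212, 0.63, 0.672, 0.327]
wrist_force: [0.0, 0.1, -1.2]
gripper_width: 0.0214
```

Run:
```python
from h import *
adv([0,0,-.15]);rep()
```

```text
t 8.05 p [0.5098 0.1986 0.1047] err [ 0.253  -0.4034  0.239 ] mm rot [-0.0001  0.     -0.    ] F [ 0.01  0.13 -1.22] M [-1.128  0.296  0.004] w 0.0214 q [-0.39  0.3   0.39  2.15 -1.2   0.99  2.47]
```

Possibly first contact (Fz −2.3 → −1.2); one more small step to confirm.

Call:
arm_command --series '[[[0,0,-0.1],[0,0,0],1.5],[[0,0,-0.1],[0,0,0],1.5],[[0,0,-0.1],[0,0,0],1.5]]'

```text
clock: 8.3
position: [0.5097, 0.1986, 0.1037]
ee_rot: [-0.212, 0.63, 0.672, 0.327]
wrist_force: [-0.0, 0.0, -2.5]
gripper_width: 0.0213
```

Run:
```python
from h import *
adv([0,0,-.1]);rep()
p,R,s=st();print(S_from_tcp(p,R))
```

```text
t 8.3 p [0.5097 0.1986 0.1037] err [ 0.2385 -0.3932  0.2094] mm rot [-0.      0.0001 -0.0001] F [-0.03  0.   -2.52] M [-1.102  0.3   -0.049] w 0.0213 q [-0.39  0.3   0.39  2.15 -1.21  0.99  2.47]
[0.5379 0.2344 0.072 ]
```

Call:
arm_command --series '[[[0,0,-0.1],[0,0,0],1.5],[[0,0,-0.1],[0,0,0],1.5],[[0,0,-0.1],[0,0,0],1.5]]'

```text
clock: 8.55
position: [0.5097, 0.1986, 0.1027]
ee_rot: [-0.212, 0.63, 0.672, 0.327]
wrist_force: [1.0, -0.1, -1.8]
gripper_width: 0.0212
```

Run:
```python
from h import *
adv([0,0,-.1]);rep()
```

```text
t 8.55 p [0.5097 0.1986 0.1027] err [ 0.2258 -0.3669  0.2106] mm rot [-0.      0.0001  0.    ] F [ 1.02 -0.12 -1.76] M [-1.171  0.339 -0.015] w 0.0212 q [-0.39  0.3   0.39  2.15 -1.21  0.99  2.48]
```

Call:
arm_command --series '[[[0,0,-0.1],[0,0,0],1.5],[[0,0,-0.1],[0,0,0],1.5],[[0,0,-0.1],[0,0,0],1.5]]'

```text
clock: 8.8
position: [0.5098, 0.1986, 0.1017]
ee_rot: [-0.212, 0.63, 0.672, 0.327]
wrist_force: [0.4, 1.7, -1.5]
gripper_width: 0.0211
```

Run:
```python
from h import *
adv([0,0,-.1]);rep()
```

```text
t 8.8 p [0.5098 0.1986 0.1017] err [ 0.2518 -0.406   0.2089] mm rot [-0.      0.0001 -0.0001] F [ 0.43  1.72 -1.53] M [-1.131  0.325  0.022] w 0.0211 q [-0.38  0.31  0.39  2.15 -1.21  0.99  2.48]
```

Call:
arm_command --series '[[[0,0,-0.1],[0,0,0],1.5],[[0,0,-0.1],[0,0,0],1.5],[[0,0,-0.1],[0,0,0],1.5]]'

```text
clock: 9.05
position: [0.5098, 0.1987, 0.1008]
ee_rot: [-0.212, 0.63, 0.672, 0.327]
wrist_force: [0.8, -0.4, -2.6]
gripper_width: 0.0212
```

Run:
```python
from h import *
adv([0,0,-.1]);rep()
```

```text
t 9.05 p [0.5098 0.1987 0.1008] err [ 0.3497 -0.341   0.3263] mm rot [ 0.0001 -0.0001 -0.    ] F [ 0.75 -0.44 -2.62] M [-1.067  0.279 -0.008] w 0.0212 q [-0.38  0.31  0.39  2.15 -1.21  0.98  2.48]
```

Call:
arm_command --series '[[[0,0,-0.1],[0,0,0],1.5],[[0,0,-0.1],[0,0,0],1.5],[[0,0,-0.1],[0,0,0],1.5]]'

```text
clock: 9.3
position: [0.5098, 0.1988, 0.1001]
ee_rot: [-0.212, 0.63, 0.672, 0.328]
wrist_force: [-0.5, 0.9, 1.0]
gripper_width: 0.0214
```

Run:
```python
from h import *
adv([0,0,-.1]);rep()
```

```text
t 9.3 p [0.5098 0.1988 0.1001] err [ 0.346  -0.1972  0.5648] mm rot [ 0.0005 -0.0003  0.0003] F [-0.46  0.87  0.99] M [-0.807  0.231  0.141] w 0.0214 q [-0.38  0.31  0.39  2.15 -1.21  0.98  2.48]
```

Run:
```python
from h import *
p,R=tcp_from_S([.538,.235,.122],-.0075,0,np.deg2rad(10))
print(delta(p,R))
```

```text
(array([1.28, 0.01, 6.18]), array([0.0025, 0.3486, 0.0005]))
```

Call:
arm_command --series '[[[0.2,0,2],[0,0.05,0],1.5],[[0.4,0,4.5],[0.001,0.15,0],1.5],[[0.8,0,6.2],[0.002,0.25,0],1.5],[[1.3,0,6.2],[0.002,0.349,0],1.5],[[1.3,0,6.2],[0.002,0.349,0],1.5],[[1.3,0,5.7],[0.002,0.349,0],1.5],[[1.3,0,5.5],[0.002,0.349,0],1.5],[[1.3,0,5.5],[0.002,0.349,0],1.5],[[1.3,0,5.5],[0.002,0.349,0],1.5]]'

```text
clock: 10.05
position: [0.5216, 0.1986, 0.154]
ee_rot: [-0.326, 0.677, 0.624, 0.213]
wrist_force: [-0.4, 0.3, -1.7]
gripper_width: 0.0213
```

Run:
```python
from h import *
adv([1.3,0,5.5],[.002,.349,0]);rep()
f=grab_frame('scene');cv2.imwrite('pics/s7.png',cv2.resize(f['img'][140:270,200:360,::-1],None,fx=4.5,fy=4.5,interpolation=cv2.INTER_CUBIC))
```

```text
t 10.05 p [0.5216 0.1986 0.154 ] err [-0.9381 -0.4112 -0.5362] mm rot [ 0.0001  0.0012 -0.0002] F [-0.44  0.3  -1.72] M [-1.101 -0.146  0.007] w 0.0213 q [-0.39  0.37  0.43  1.92 -0.99  1.29  2.02]
```

View pics/s7.png

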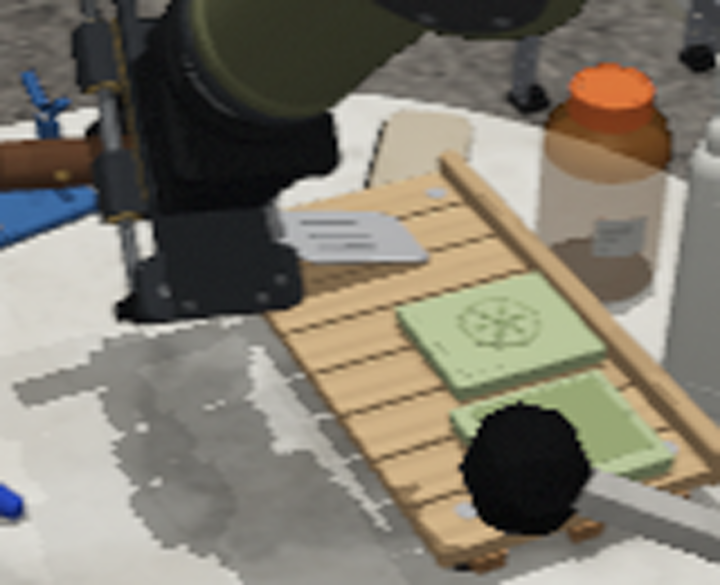

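Call:
arm_command --series '[[[0,0,-0.1],[0,0,0],1.5],[[0,0,-0.2],[0,0,0],1.5],[[0,0,-0.2],[0,0,0],1.5],[[0,0,-0.2],[0,0,0],1.5]]'

```text
clock: 10.43
position: [0.5227, 0.1987, 0.1529]
ee_rot: [-0.326, 0.677, 0.625, 0.214]
wrist_force: [0.4, -0.1, -1.2]
gripper_width: 0.0208
```

Run:
```python
from h import *
adv([0,0,-.2]);rep()
```

```text
t 10.43 p [0.5227 0.1987 0.1529] err [ 0.2156 -0.3349  0.3634] mm rot [ 0.0001 -0.0002  0.0001] F [ 0.44 -0.15 -1.2 ] M [-1.122 -0.118  0.037] w 0.0208 q [-0.39  0.38  0.43  1.92 -0.99  1.29  2.02]
```

Call:
arm_command --series '[[[0,0,-0.1],[0,0,0],1.5],[[0,0,-0.15],[0,0,0],1.5],[[0,0,-0.15],[0,0,0],1.5]]'

```text
clock: 10.68
position: [0.5227, 0.1988, 0.1514]
ee_rot: [-0.326, 0.677, 0.625, 0.214]
wrist_force: [-0.7, -0.4, -1.1]
gripper_width: 0.0212
```

Run:
```python
from h import *
adv([0,0,-.15]);rep()
```

```text
t 10.68 p [0.5227 0.1988 0.1514] err [ 0.2023 -0.1587  0.4244] mm rot [ 0.0005 -0.0001  0.0005] F [-0.67 -0.45 -1.12] M [-0.843 -0.155  0.115] w 0.0212 q [-0.39  0.38  0.43  1.92 -0.99  1.29  2.02]
```

Call:
arm_command --series '[[[0,0,-0.05],[0,0,0],1.5],[[0,0,-0.05],[0,0,0],1.5]]'

```text
clock: 10.85
position: [0.5228, 0.1988, 0.151]
ee_rot: [-0.326, 0.677, 0.625, 0.214]
wrist_force: [-1.8, -1.0, -0.3]
gripper_width: 0.0213
```

Run:
```python
from h import *
adv([0,0,-.05]);rep()
p,R,s=st();print(S_from_tcp(p,R))
```

```text
t 10.85 p [0.5228 0.1988 0.151 ] err [ 0.2518 -0.1723  0.4615] mm rot [ 0.0005 -0.0002  0.0004] F [-1.77 -0.99 -0.33] M [-0.826 -0.153  0.156] w 0.0213 q [-0.39  0.38  0.43  1.92 -1.    1.29  2.02]
[0.5384 0.2348 0.1116]
```

Run:
```python
from h import *
k=np.load('kin.npz'); sg=[-1,1,-1,1,-1,1,-1]
Q=[k['q0'],k['q1']];P=[k['pa'],k['p1']]
for l in open('log.jsonl'):
    d=json.loads(l);Q.append(d['qpos']);P.append(d['position'])
Q=np.array(Q);P=np.array(P)
np.savez('kd.npz',Q=Q,P=P)
def M(q,terms):
    r=Ro.identity();ms=[r.as_matrix()]
    for i,(a,c) in enumerate(zip('zyzyzyz',q)):
        r=r*Ro.from_euler(a,sg[i]*c); ms.append(r.as_matrix())
    return np.array([ms[i][:,j] for i,j in terms]).T
def go(terms):
    A=np.vstack([M(q,terms) for q in Q]);x,*_=np.linalg.lstsq(A,P.ravel(),rcond=None)
    e=(A@x-P.ravel()).reshape(-1,3); return x,np.abs(e).max(),np.sqrt((e**2).mean()),np.linalg.cond(A)
base=[(0,2),(3,2),(5,2),(7,2)]
print(go(base))
# frames after joint i: i=1..7 ; add x/y offsets
cands=[(i,j) for i in range(0,8) for j in (0,1)]
import itertools
r=[]
for n in (1,2,3):
  for c in itertools.combinations(cands,n):
    x,mx,rm,cd=go(base+list(c)); r.append((rm,c,x.round(3),mx,cd))
  r.sort(key=lambda t:t[0])
  for t in r[:6]: print(t)
```

```text
(array([0.2039508 , 0.48841576, 0.51317264, 0.26115932]), np.float64(0.022637329969954323), np.float64(0.004447198255253739), np.float64(43.9610427258539))
(np.float64(0.0007040624218352192), ((1, 1),), array([ 0.251,  0.463,  0.511,  0.296, -0.024]), np.float64(0.0034491815154444883), np.float64(45.808677476585835))
(np.float64(0.0007040624218352244), ((2, 1),), array([ 0.251,  0.463,  0.511,  0.296, -0.024]), np.float64(0.003449181515444266), np.float64(45.80867747658586))
(np.float64(0.0010726814623131223), ((3, 1),), array([ 0.243,  0.476,  0.517,  0.3  , -0.027]), np.float64(0.006595404870140875), np.float64(45.81087408139153))
(np.float64(0.0010726814623131238), ((4, 1),), array([ 0.243,  0.476,  0.517,  0.3  , -0.027]), np.float64(0.006595404870140986), np.float64(45.810874081391525))
(np.float64(0.002297169199996663), ((0, 0),), array([0.253, 0.438, 0.507, 0.269, 0.02 ]), np.float64(0.009459938368840154), np.float64(47.41711237209827))
(np.float64(0.002812796155749563), ((7, 1),), array([ 0.259,  0.436,  0.514,  0.269, -0.016]), np.float64(0.013097902865774697), np.float64(48
[... 1547 characters left out ...]
5 ,  0.467,  0.513,  0.299, -0.015, -0.011,  0.   ]), np.float64(4.206849456706019e-05), np.float64(55.72031381963432))
(np.float64(1.4311163154477574e-05), ((2, 1), (4, 1), (5, 0)), array([ 0.25 ,  0.467,  0.513,  0.299, -0.015, -0.011,  0.   ]), np.float64(4.206849456728223e-05), np.float64(55.72031381963426))
(np.float64(1.5057632783251228e-05), ((1, 1), (4, 1), (5, 1)), array([ 0.249,  0.468,  0.513,  0.299, -0.015, -0.011, -0.   ]), np.float64(6.572399566262543e-05), np.float64(49.28530371730791))
(np.float64(1.505763278325285e-05), ((2, 1), (3, 1), (6, 1)), array([ 0.249,  0.468,  0.513,  0.299, -0.015, -0.011, -0.   ]), np.float64(6.572399566290299e-05), np.float64(49.28530371730791))
```

```bash
cat > kin.py <<'E'
from h import *
sg=np.array([-1,1,-1,1,-1,1,-1]); T=Ro.from_rotvec([0,0,-np.pi])
k=np.load('kd.npz')
terms=[(0,2),(3,2),(5,2),(7,2),(1,1),(3,1)]
def ms(q):
    r=Ro.identity();m=[r.as_matrix()]
    for i,a in enumerate('zyzyzyz'):
        r=r*Ro.from_euler(a,sg[i]*q[i]); m.append(r.as_matrix())
    return m,r*T
A=np.vstack([np.array([ms(q)[0][i][:,j] for i,j in terms]).T for q in k['Q']])
L=np.linalg.lstsq(A,k['P'].ravel(),rcond=None)[0]
def fk(q):
    m,R=ms(q); return sum(l*m[i][:,j] for l,(i,j) in zip(L,terms)),R
lo=np.array([-2.86,-.3,-1.38,.06,-1.56,.09,-2.69]);hi=np.array([2.86,2.09,1.24,2.45,4.7,2.05,2.69])
def step(q,p,R,it=4):
    for _ in range(it):
        p0,Rc=fk(q); e=np.r_[p-p0,(R*Rc.inv()).as_rotvec()]
        J=np.zeros((6,7))
        for i in range(7):
            d=q.copy();d[i]+=1e-5;p1,R1=fk(d);J[:,i]=np.r_[(p1-p0)/1e-5,(R1*Rc.inv()).as_rotvec()/1e-5]
        q=q+J.T@np.linalg.solve(J@J.T+1e-8*np.eye(6),e)
    return q
def limits(q): return np.round(np.minimum(q-lo,hi-q),2)
E
python3 - <<'E'
from kin import *
b=np.deg2rad(-3.9); zd=.0291
tipS=np.array([.064+.086*np.cos(b),0,-.052+.086*np.sin(b)])
def S_for_tip(tx,ty,tz,yaw,pitch):
    return np.array([tx,ty,tz])-Ro.from_euler('ZYX',[yaw,pitch,0]).as_matrix()@tipS
p,R,s=st(); q=np.array(s['qpos']); print(fk(q)[0]-p)
pa=np.deg2rad(-2.4)
def path(q,tgts,n=15):
    # tgts list of (tip xyz, yaw, pitch)
    cur=None
    for t in tgts:
        if cur is None: cur=t
        for a in np.linspace(0,1,n):
            c=cur+(t-cur)*a
            pp,RR=tcp_from_S(S_for_tip(*c),c[3],0,c[4]); q=step(q,pp,RR)
        cur=t; pe,Re=fk(q); print(t.round(3),'q',q.round(2),'marg',limits(q),'tcp',pp.round(3),np.linalg.norm(pe-pp).round(4))
    return q
yaw=-.012
q=path(q,[np.array(x) for x in [(.677,.235,.05,-.0075,.1745),(.60,.14,.06,yaw,pa),(.60,.14,.035,yaw,pa),(.60,.14,.029,yaw,pa),(.65,.14,.029,yaw,pa),(.70,.14,.029,yaw,pa)]])
np.save('qins.npy',q)
E
```

```text
[-3.62994058e-05  2.75955946e-05  1.44690600e-05]
[ 0.677  0.235  0.05  -0.008  0.174] q [-0.4   0.35  0.43  1.91 -0.98  1.31  1.98] marg [2.46 0.65 0.81 0.54 0.58 0.74 0.71] tcp [0.524 0.2   0.172] 0.0
[ 0.6    0.14   0.06  -0.012 -0.042] q [-0.3   0.12  0.51  2.23 -0.93  1.18  2.33] marg [2.56 0.42 0.73 0.22 0.63 0.87 0.36] tcp [0.424 0.106 0.147] 0.0
[ 0.6    0.14   0.035 -0.012 -0.042] q [-0.29  0.18  0.51  2.25 -0.97  1.16  2.4 ] marg [2.57 0.48 0.73 0.2  0.59 0.89 0.29] tcp [0.424 0.106 0.122] 0.0
[ 0.6    0.14   0.029 -0.012 -0.042] q [-0.29  0.19  0.51  2.25 -0.99  1.15  2.42] marg [2.57 0.49 0.73 0.2  0.57 0.9  0.27] tcp [0.424 0.106 0.116] 0.0
[ 0.65   0.14   0.029 -0.012 -0.042] q [-0.29  0.29  0.5   2.14 -1.02  1.19  2.41] marg [2.57 0.59 0.74 0.31 0.54 0.86 0.28] tcp [0.474 0.106 0.116] 0.0
[ 0.7    0.14   0.029 -0.012 -0.042] q [-0.28  0.38  0.49  2.02 -1.05  1.22  2.39] marg [2.58 0.68 0.75 0.43 0.51 0.83 0.3 ] tcp [0.524 0.106 0.116] 0.0
```

```bash
cat >> kin.py <<'E'
b=np.deg2rad(-3.9); zd=.0291
tipS=np.array([.064+.086*np.cos(b),0,-.052+.086*np.sin(b)])
def pose_tip(tip,yaw,pitch):
    Rs=Ro.from_euler('ZYX',[yaw,pitch,0]).as_matrix()
    return tcp_from_S(np.array(tip)-Rs@tipS,yaw,0,pitch)
E
python3 - <<'E'
from kin import *
print(delta(*pose_tip([.677,.235,.065],-.0075,.1745)))
print(delta(*pose_tip([.60,.14,.065],-.012,np.deg2rad(-2.4))))
print(delta(*pose_tip([.60,.14,.034],-.012,np.deg2rad(-2.4))))
E
```

```text
(array([0.13, 0.11, 3.68]), array([ 0.0006, -0.0004,  0.0004]))
(array([-9.85, -9.3 ,  0.11]), array([-0.0016, -0.2168, -0.004 ]))
(array([-9.85, -9.3 , -2.99]), array([-0.0016, -0.2168, -0.004 ]))
```

Call:
arm_command --series '[[[0,0,2],[0,0,0],1.5],[[0,0,3.7],[0,0,0],1.5],[[-2,-1.9,3],[0,-0.044,0],1.5],[[-4,-3.7,2.3],[-0.001,-0.088,-0.001],1.5],[[-6,-5.6,1.6],[-0.001,-0.13,-0.002],1.5],[[-8,-7.5,0.8],[-0.001,-0.174,-0.003],1.5],[[-9.85,-9.3,0.1],[-0.0016,-0.217,-0.004],1.5],[[-9.85,-9.3,-1.5],[-0.0016,-0.217,-0.004],1.5],[[-9.85,-9.3,-2.8],[-0.0016,-0.217,-0.004],1.5],[[-9.85,-9.3,-3.0],[-0.0016,-0.217,-0.004],1.5],[[-9.85,-9.3,-3.0],[-0.0016,-0.217,-0.004],1.5],[[-9.85,-9.3,-3.0],[-0.0016,-0.217,-0.004],1.5]]'

```text
clock: 11.85
position: [0.4247, 0.1057, 0.1211]
ee_rot: [-0.255, 0.651, 0.655, 0.286]
wrist_force: [-0.8, -0.3, -1.7]
gripper_width: 0.0214
```

Run:
```python
from kin import *
adv([-9.85,-9.3,-3],[-.0016,-.217,-.004]);rep()
f=grab_frame('scene');cv2.imwrite('pics/s8.png',cv2.resize(f['img'][140:270,200:360,::-1],None,fx=4.5,fy=4.5,interpolation=cv2.INTER_CUBIC))
f=grab_frame('top');cv2.imwrite('pics/t8.png',cv2.resize(f['img'][150:300,195:345,::-1],None,fx=4,fy=4,interpolation=cv2.INTER_CUBIC));np.save('t8.npy',f,allow_pickle=True)
print(proj(f,[[.6,.165,.034],[.6,.115,.034]]))
```

```text
t 11.85 p [0.4247 0.1057 0.1211] err [ 0.7138 -0.3393  0.6148] mm rot [-0.0002 -0.0002 -0.    ] F [-0.76 -0.34 -1.74] M [-1.147  0.163  0.02 ] w 0.0214 q [-0.3   0.18  0.51  2.25 -0.98  1.16  2.41]
[[268.3407 220.8915]
 [290.9098 221.4712]]
```

View pics/s8.png

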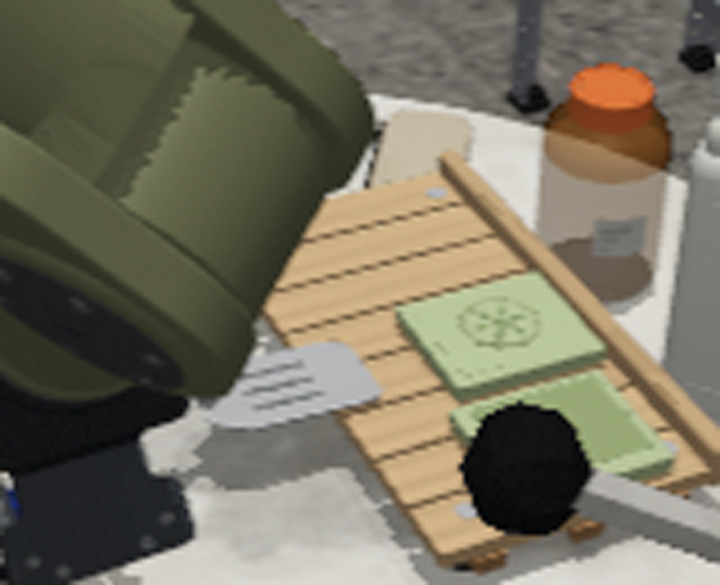

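View pics/t8.png

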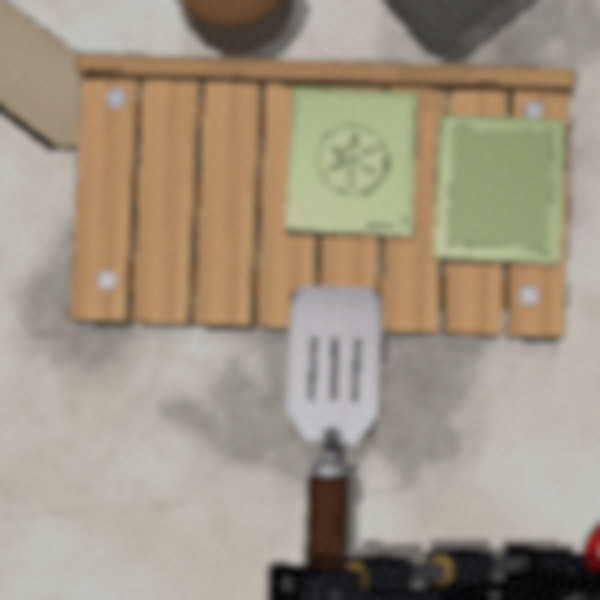

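Call:
arm_command --series '[[[0,0,-0.15],[0,0,0],1.5],[[0,0,-0.3],[0,0,0],1.5],[[0,0,-0.45],[0,0,0],1.5],[[0,0,-0.5],[0,0,0],1.5],[[0,0,-0.5],[0,0,0],1.5]]'

```text
clock: 12.37
position: [0.4243, 0.1058, 0.1159]
ee_rot: [-0.255, 0.651, 0.655, 0.286]
wrist_force: [0.4, 0.5, -1.3]
gripper_width: 0.0213
```

Run:
```python
from kin import *
adv([0,0,-.5]);rep()
```

```text
t 12.37 p [0.4243 0.1058 0.1159] err [ 0.3118 -0.1878  0.3535] mm rot [ 0.0004 -0.0001  0.0003] F [ 0.35  0.49 -1.25] M [-0.898  0.024  0.039] w 0.0213 q [-0.29  0.19  0.51  2.25 -0.99  1.15  2.42]
```

Call:
arm_command --series '[[[0.4,0,-0.02],[0,0,0],1.5],[[0.9,-0.01,-0.02],[0,0,0],1.5],[[1.4,-0.02,-0.02],[0,0,0],1.5],[[1.9,-0.02,-0.02],[0,0,0],1.5],[[2.4,-0.03,-0.02],[0,0,0],1.5],[[2.9,-0.03,-0.02],[0,0,0],1.5],[[3.4,-0.04,-0.02],[0,0,0],1.5],[[3.9,-0.05,-0.02],[0,0,0],1.5],[[4.4,-0.05,-0.02],[0,0,0],1.5],[[4.4,-0.05,-0.02],[0,0,0],1.5]]'

```text
clock: 13.2
position: [0.4695, 0.1051, 0.1156]
ee_rot: [-0.255, 0.651, 0.655, 0.286]
wrist_force: [1.5, -0.9, 0.0]
gripper_width: 0.0211
```

Run:
```python
from kin import *
adv([4.4,-.05,-.02]);rep()
f=grab_frame('scene');cv2.imwrite('pics/s9.png',cv2.resize(f['img'][140:270,200:360,::-1],None,fx=4.5,fy=4.5,interpolation=cv2.INTER_CUBIC))
f=grab_frame('top');cv2.imwrite('pics/t9.png',cv2.resize(f['img'][150:300,195:345,::-1],None,fx=4,fy=4,interpolation=cv2.INTER_CUBIC))
```

```text
t 13.2 p [0.4695 0.1051 0.1156] err [ 1.4532 -0.4294  0.3118] mm rot [-0.0005 -0.0009 -0.0004] F [ 1.46 -0.9   0.05] M [-0.995 -0.128 -0.166] w 0.0211 q [-0.29  0.28  0.5   2.15 -1.02  1.18  2.41]
```

View pics/t9.png

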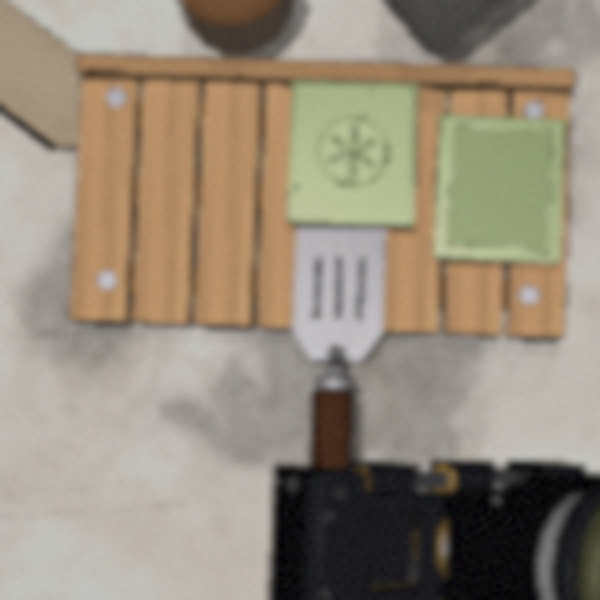

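View pics/s9.png

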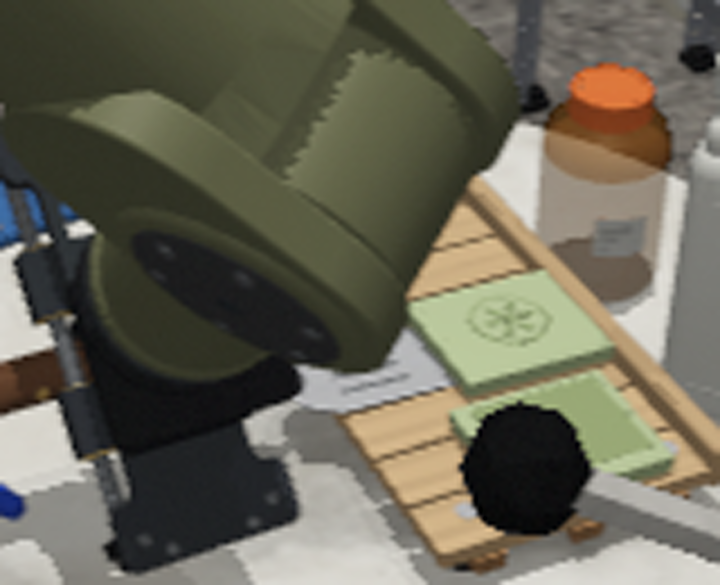

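Call:
arm_command --series '[[[0.5,-0.01,0],[0,0,0],1.5],[[1.0,-0.01,0],[0,0,0],1.5],[[1.5,-0.02,0],[0,0,0],1.5],[[2.0,-0.02,0],[0,0,0],1.5],[[2.5,-0.03,0],[0,0,0],1.5],[[3.0,-0.03,0],[0,0,0],1.5],[[3.0,-0.03,0],[0,0,0],1.5]]'

```text
clock: 13.88
position: [0.4996, 0.1047, 0.1156]
ee_rot: [-0.254, 0.651, 0.655, 0.286]
wrist_force: [1.8, -1.2, -1.1]
gripper_width: 0.021
```

Run:
```python
from kin import *
adv([3,-.03,0]);rep()
f=grab_frame('top');cv2.imwrite('pics/t10.png',cv2.resize(f['img'][150:300,195:345,::-1],None,fx=4,fy=4,interpolation=cv2.INTER_CUBIC))
```

```text
t 13.88 p [0.4996 0.1047 0.1156] err [ 1.6105 -0.4619  0.3272] mm rot [-0.0006 -0.0012 -0.0005] F [ 1.81 -1.16 -1.08] M [-1.03  -0.171 -0.143] w 0.021 q [-0.28  0.34  0.5   2.08 -1.04  1.2   2.4 ]
```

View pics/t10.png

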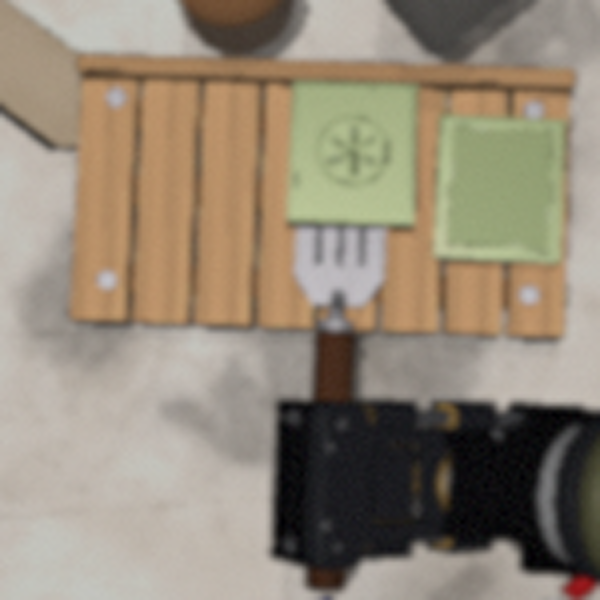

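Call:
arm_command --series '[[[0.5,-0.01,0],[0,0,0],1.5],[[1.0,-0.01,0],[0,0,0],1.5],[[1.5,-0.02,0],[0,0,0],1.5],[[2.0,-0.02,0],[0,0,0],1.5],[[2.2,-0.02,0],[0,0,0],1.5],[[2.2,-0.02,0],[0,0,0],1.5]]'

```text
clock: 14.43
position: [0.521, 0.1046, 0.1155]
ee_rot: [-0.255, 0.651, 0.655, 0.286]
wrist_force: [-0.8, 1.0, 0.3]
gripper_width: 0.0212
```

Run:
```python
from kin import *
adv([2.2,-.02,0]);rep()
f=grab_frame('top');cv2.imwrite('pics/t11.png',cv2.resize(f['img'][150:300,195:345,::-1],None,fx=4,fy=4,interpolation=cv2.INTER_CUBIC));save('t11f',f)
f=grab_frame('scene');save('s11',f)
```

```text
t 14.43 p [0.521  0.1046 0.1155] err [ 1.0261 -0.3847  0.2454] mm rot [-0.0004 -0.0007 -0.0002] F [-0.76  0.99  0.35] M [-0.922 -0.046 -0.026] w 0.0212 q [-0.28  0.37  0.49  2.03 -1.05  1.22  2.39]
```

View pics/t11.png

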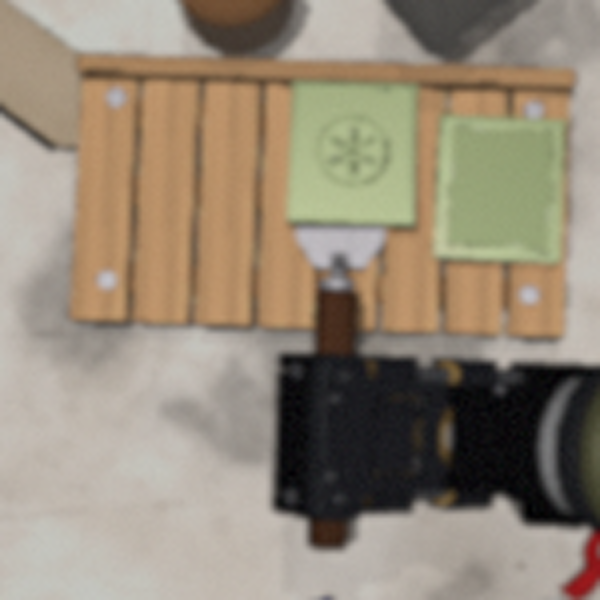

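```bash
cat > plan.py <<'E'
from kin import *
pc,Rc=getcmd()
# call1: lift 4mm, flatten (nose up .026+.01) about the tip, retreat 8mm
Rs=(Rc*(Ro.from_euler('x',np.pi/4)*R0).inv())
S=S_from_tcp(pc,Rc); tip=S+Rs.as_matrix()@tipS
e=Rs.as_euler('ZYX'); print('S',S,'tip',tip,'eul',e)
p1,R1=pose_tip(tip+np.array([-.008,0,.004]),e[0],e[1]-.032)
print('call1',delta(p1,R1), 'lift only',delta(*pose_tip(tip+np.array([0,0,.004]),e[0],e[1]-.032)))
E
cat > flip.py <<'E'
from kin import *
def flip(p1,R1,q,yL,zd,th,h,dy):
    out=[];piv=np.array([0,yL,zd]);qs=[q]
    for t,hh,dd in zip(th,h,dy):
        Rx=Ro.from_euler('x',-np.deg2rad(t))
        p=piv+Rx.apply(p1-piv)+np.array([0,dd,hh]); R=Rx*R1
        q=step(q,p,R); qs.append(q)
        out.append((np.round((p-p1)*100,1),round(-np.deg2rad(t),3)))
    qs=np.array(qs);v=np.abs(np.diff(qs,axis=0))*12
    return out,qs,v
E
python3 - <<'E'
exec(open('plan.py').read()); from flip import *
p,R,s=st(); q=step(np.array(s['qpos']),p1,R1)
th=[2,7,13,20,27,34,41,48,55,62,69,76,83,90,96,96,96,96]
h=np.interp(th,[0,20,60,80,96],[0,.005,.007,.012,.020]);h[-3:]+=[.004,.008,.010]
dy=np.interp(th,[0,30,96],[0,0,.025]);dy[-3:]+=[.003,.003,.003]
o,qs,v=flip(p1,R1,q,tip[1]+.025,zd,th,h,dy)
for a in o: print(a[0].tolist(),a[1])
print(qs[[0,4,9,14,-1]].round(2),'minmargin',np.min([limits(x) for x in qs],axis=0),v.max(0).round(2))
E
```

```text
S [0.5439278  0.14077845 0.08019497] tip [0.69601954 0.1389586  0.02870101] eul [-1.19609847e-02 -4.20956984e-02 -1.01505852e-05]
call1 (array([-1.07,  0.  , -0.17]), array([-0.0004, -0.032 ,  0.    ])) lift only (array([-0.27,  0.  , -0.17]), array([-0.0004, -0.032 ,  0.    ]))
[0.0, 0.3, 0.3] -0.035
[-0.0, 1.1, 0.8] -0.122
[0.0, 2.1, 1.4] -0.227
[-0.0, 3.2, 2.0] -0.349
[0.0, 4.5, 2.3] -0.471
[0.0, 5.9, 2.4] -0.593
[-0.0, 7.4, 2.4] -0.716
[-0.0, 8.9, 2.2] -0.838
[0.0, 10.4, 1.9] -0.96
[0.0, 11.8, 1.5] -1.082
[0.0, 13.2, 1.0] -1.204
[0.0, 14.4, 0.4] -1.326
[0.0, 15.6, -0.2] -1.449
[0.0, 16.6, -0.9] -1.571
[0.0, 17.4, -1.5] -1.676
[0.0, 17.7, -1.1] -1.676
[0.0, 17.7, -0.7] -1.676
[0.0, 17.7, -0.5] -1.676
[[-0.28  0.35  0.49  2.07 -1.06  1.19  2.43]
 [-0.55  0.18  0.51  2.06 -0.66  0.95  1.95]
 [-0.95  0.28  0.47  1.89  0.06  1.03  1.1 ]
 [-1.17  0.69  0.48  1.6   0.32  1.42  0.8 ]
 [-1.19  0.75  0.49  1.53  0.35  1.51  0.79]] minmargin [1.67 0.46 0.73 0.38 0.5  0.54 0.26] [1.13 1.07 0.11 0.75 2.04 1.   2.36]
```

```bash
sed -i 's/-.008,0,.004/-.008,0,.0015/; s/0,0,.004/0,0,.0015/' plan.py
python3 - <<'E'
exec(open('plan.py').read()); from flip import *
p,R,s=st(); q=step(np.array(s['qpos']),p1,R1)
th=[2,7,13,19,25,31,37,43,50,57,64,71,78,85,91,96,96,96,96,96]
h=np.interp(th,[0,8,20,45,60,80,96],[0,-.0010,-.0005,.006,.008,.013,.021]);h[-4:]+=[.004,.008,.010,.010]
dy=np.interp(th,[0,28,96],[0,0,.026]);dy[-4:]+=[.003,.003,.003,.003]
o,qs,v=flip(p1,R1,q,tip[1]+.025,zd,th,h,dy)
for a in o: print(a[0].tolist(),a[1])
print('minmargin',np.min([limits(x) for x in qs],axis=0),v.max(0).round(2))
E
```

```text
S [0.5439278  0.14077845 0.08019497] tip [0.69601954 0.1389586  0.02870101] eul [-1.19609847e-02 -4.20956984e-02 -1.01505852e-05]
call1 (array([-1.07,  0.  , -0.42]), array([-0.0004, -0.032 ,  0.    ])) lift only (array([-0.27,  0.  , -0.42]), array([-0.0004, -0.032 ,  0.    ]))
[0.0, 0.3, 0.2] -0.035
[-0.0, 1.0, 0.6] -0.122
[0.0, 2.0, 1.0] -0.227
[0.0, 3.0, 1.4] -0.332
[0.0, 4.0, 1.8] -0.436
[-0.0, 5.2, 2.1] -0.541
[0.0, 6.5, 2.3] -0.646
[0.0, 7.8, 2.4] -0.75
[0.0, 9.2, 2.3] -0.873
[0.0, 10.7, 2.0] -0.995
[0.0, 12.1, 1.6] -1.117
[0.0, 13.4, 1.1] -1.239
[0.0, 14.6, 0.5] -1.361
[-0.0, 15.7, -0.1] -1.484
[0.0, 16.6, -0.6] -1.588
[0.0, 17.3, -1.1] -1.676
[0.0, 17.6, -0.7] -1.676
[0.0, 17.6, -0.3] -1.676
[0.0, 17.6, -0.1] -1.676
[0.0, 17.6, -0.1] -1.676
minmargin [1.66 0.47 0.73 0.37 0.5  0.54 0.25] [0.98 1.05 0.1  0.74 1.79 1.   2.09]
```

Call:
arm_command --series '[[[0,0,-0.2],[0,-0.016,0],1.5],[[-0.25,0,-0.4],[0,-0.032,0],1.5],[[-0.25,0,-0.4],[0,-0.032,0],1.5]]'

```text
clock: 14.78
position: [0.5168, 0.1044, 0.1109]
ee_rot: [-0.244, 0.647, 0.659, 0.296]
wrist_force: [0.2, 0.1, -1.5]
gripper_width: 0.0215
```

Run:
```python
from kin import *
adv([-.25,0,-.4],[0,-.032,0]);rep()
```

```text
t 14.78 p [0.5168 0.1044 0.1109] err [-0.6911 -0.6314 -0.44  ] mm rot [-0.0003  0.0001 -0.0008] F [ 0.24  0.09 -1.47] M [-1.053  0.077 -0.039] w 0.0215 q [-0.27  0.36  0.49  2.06 -1.07  1.19  2.43]
```

Call:
arm_command --series '[[[-0.3,0,0.05],[0,0,0],1.5],[[-0.6,0,0.05],[0,0,0],1.5],[[-0.8,0,0.05],[0,0,0],1.5],[[-0.8,0,0.05],[0,0,0],1.5]]'

```text
clock: 15.12
position: [0.5091, 0.1046, 0.112]
ee_rot: [-0.245, 0.647, 0.659, 0.296]
wrist_force: [-0.3, -0.1, -2.1]
gripper_width: 0.0215
```

Run:
```python
from kin import *
adv([-.8,0,.05]);rep()
f=grab_frame('top');cv2.imwrite('pics/t12.png',cv2.resize(f['img'][150:300,195:345,::-1],None,fx=4,fy=4,interpolation=cv2.INTER_CUBIC))
f=grab_frame('scene');cv2.imwrite('pics/s12.png',cv2.resize(f['img'][180:280,260:390,::-1],None,fx=6,fy=6,interpolation=cv2.INTER_CUBIC))
```

```text
t 15.12 p [0.5091 0.1046 0.112 ] err [-0.3976 -0.3711  0.2444] mm rot [0.0002 0.0006 0.0001] F [-0.35 -0.08 -2.09] M [-1.168  0.219  0.064] w 0.0215 q [-0.28  0.35  0.49  2.07 -1.06  1.19  2.44]
```

View pics/t12.png

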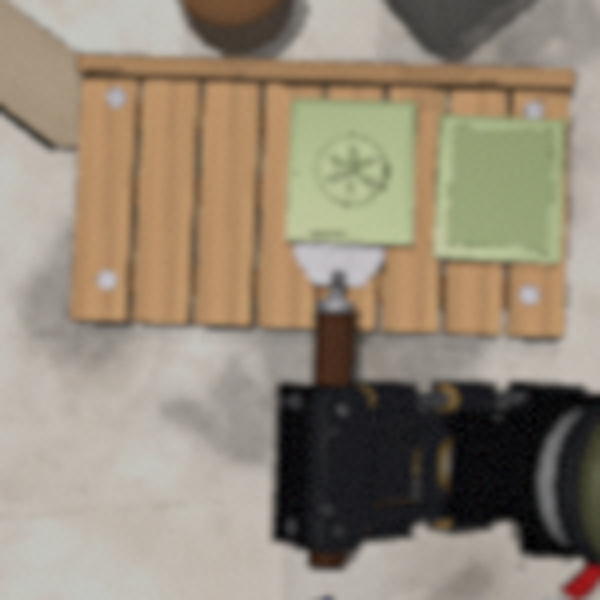

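View pics/s12.png

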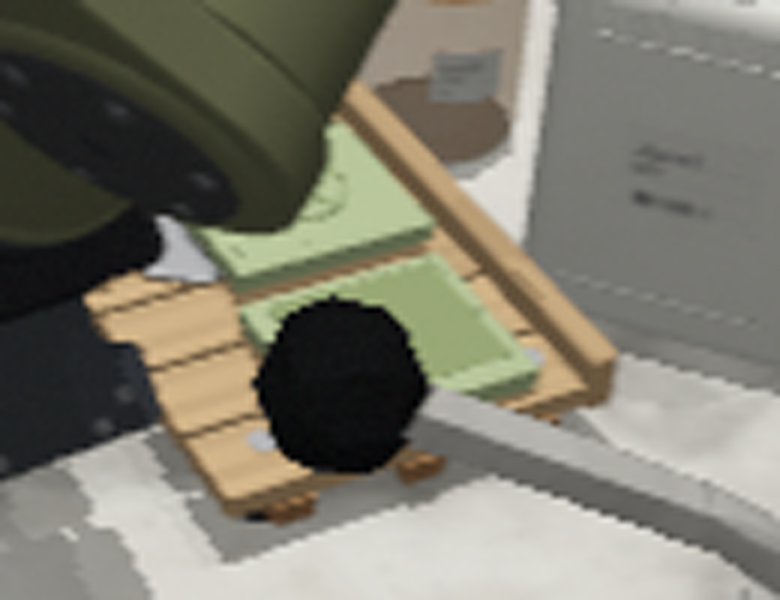

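Call:
arm_command --series '[[[0,0.3,0.2],[-0.035,0,0],1.5],[[0,1.0,0.6],[-0.122,0,0],1.5],[[0,2.0,1.0],[-0.227,0,0],1.5],[[0,3.0,1.4],[-0.332,0,0],1.5],[[0,4.0,1.8],[-0.436,0,0],1.5],[[0,5.2,2.1],[-0.541,0,0],1.5],[[0,6.5,2.3],[-0.646,0,0],1.5],[[0,7.8,2.4],[-0.75,0,0],1.5],[[0,9.2,2.3],[-0.873,0,0],1.5],[[0,10.7,2.0],[-0.995,0,0],1.5],[[0,12.1,1.6],[-1.117,0,0],1.5],[[0,13.4,1.1],[-1.239,0,0],1.5],[[0,14.6,0.5],[-1.361,0,0],1.5],[[0,15.7,-0.1],[-1.484,0,0],1.5],[[0,16.6,-0.6],[-1.588,0,0],1.5],[[0,17.3,-1.1],[-1.676,0,0],1.5],[[0,17.6,-0.7],[-1.676,0,0],1.5],[[0,17.6,-0.3],[-1.676,0,0],1.5],[[0,17.6,-0.1],[-1.676,0,0],1.5],[[0,17.6,-0.1],[-1.676,0,0],1.5]]'

```text
clock: 16.88
position: [0.5111, 0.2793, 0.1139]
ee_rot: [0.316, 0.616, 0.66, -0.29]
wrist_force: [0.4, 0.2, -1.7]
gripper_width: 0.0214
```

Run:
```python
from kin import *
adv([0,17.6,-.1],[-1.676,0,0]);rep()
f=grab_frame('top');cv2.imwrite('pics/t13.png',cv2.resize(f['img'][150:300,195:345,::-1],None,fx=4,fy=4,interpolation=cv2.INTER_CUBIC))
f=grab_frame('scene');save('s13',f)
```

```text
t 16.88 p [0.5111 0.2793 0.1139] err [ 1.6378 -1.7375  3.0529] mm rot [ 0.0038 -0.003  -0.0031] F [ 0.36  0.2  -1.74] M [1.242 0.189 0.048] w 0.0214 q [-1.19  0.75  0.5   1.54  0.35  1.51  0.8 ]
```

View pics/t13.png

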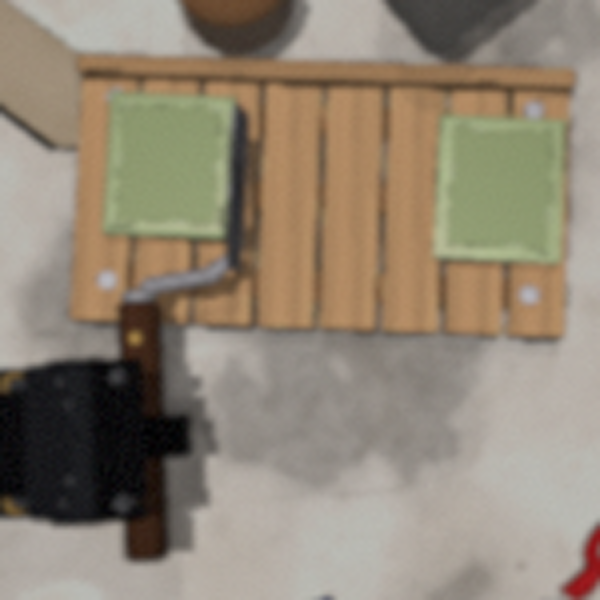

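View pics/s13.png

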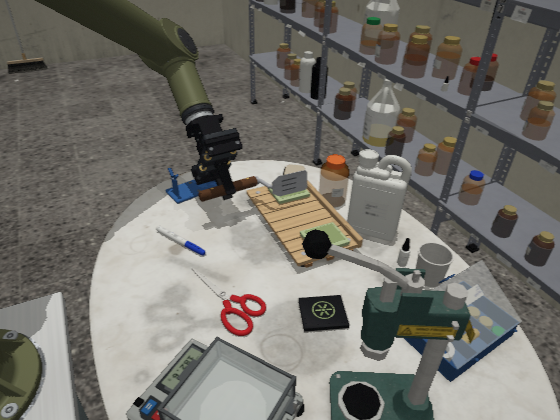

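Call:
arm_command --series '[[[0,-1.0,0],[0,0,0],1.5],[[0,-2.5,0.5],[0,0,0],1.5],[[0,-3.0,3],[0,0,0],1.5],[[-2,-3.0,6],[0,0,0],1.5],[[-4,-3.0,9],[0,0,0],1.5],[[-6,-3.0,12],[0,0,0],1.5],[[-6,-3.0,12],[0,0,0],1.5],[[-6,-3.0,12],[0,0,0],1.5]]'

```text
clock: 17.65
position: [0.4498, 0.2502, 0.2326]
ee_rot: [0.316, 0.615, 0.662, -0.29]
wrist_force: [-0.5, 0.3, -3.6]
gripper_width: 0.0213
```

Run:
```python
from kin import *
adv([-6,-3,12]);rep()
f=grab_frame('top');cv2.imwrite('pics/t14.png',cv2.resize(f['img'][150:300,195:345,::-1],None,fx=4,fy=4,interpolation=cv2.INTER_CUBIC))
g=grab_frame('scene');save('s14',g)
pg,qg=json.load(open('grasp.json'));pg=np.array(pg);Rg=Ro.from_quat(qg)
pc,Rc=getcmd()
q=np.array(st()[2]['qpos'])
w=(Rg*Rc.inv()).as_rotvec();d=pg+[0,0,.09]-pc; print('to above rest',d*100,w)
for a in np.linspace(0,1,18)[1:]:
    q2=step(q,pc+d*a,Ro.from_rotvec(w*a)*Rc);
    print(np.round(a,2),np.round(d*a*100,1).tolist(),np.round(w*a,3).tolist(),'v',np.abs(q2-q).max().round(2)*12,limits(q2).min(),(S_from_tcp(pc+d*a,Ro.from_rotvec(w*a)*Rc)).round(3)); q=q2
```

```text
t 17.65 p [0.4498 0.2502 0.2326] err [ 0.2996 -0.773   1.8425] mm rot [ 0.0051 -0.0014  0.0002] F [-0.53  0.3  -3.58] M [ 1.303  0.158 -0.007] w 0.0213 q [-1.3   0.48  0.54  1.66  0.42  1.65  0.81]
to above rest [ 2.4   9.6  -3.48] [1.6597 0.2412 0.1054]
0.06 [0.1, 0.6, -0.2] [0.098, 0.014, 0.006] v 0.48 0.44 [0.476 0.222 0.193]
0.12 [0.3, 1.1, -0.4] [0.195, 0.028, 0.012] v 0.6000000000000001 0.49 [0.477 0.232 0.187]
0.18 [0.4, 1.7, -0.6] [0.293, 0.043, 0.019] v 0.6000000000000001 0.54 [0.478 0.242 0.182]
0.24 [0.6, 2.3, -0.8] [0.391, 0.057, 0.025] v 0.6000000000000001 0.59 [0.479 0.252 0.177]
0.29 [0.7, 2.8, -1.0] [0.488, 0.071, 0.031] v 0.72 0.6 [0.48  0.262 0.173]
0.35 [0.8, 3.4, -1.2] [0.586, 0.085, 0.037] v 0.72 0.57 [0.48  0.272 0.169]
0.41 [1.0, 4.0, -1.4] [0.683, 0.099, 0.043] v 0.8400000000000001 0.54 [0.481 0.283 0.166]
0.47 [1.1, 4.5, -1.6] [0.781, 0.113, 0.05] v 0.96 0.51 [0.482 0.294 0.163]
0.53 [1.3, 5.1, -1.8] [0.879, 0.128, 0.056] v 0.96 0.49 [0.483 0.305 0.161]
0.59 [1.4, 5.6, -2.0] [0.976, 0.142, 0.062] v 1.08 0.48 [0.483 0.315 0.159]
0.65 [1.6, 6.2, -2.3] [1.074, 0.156, 0.068] v 1.2000000000000002 0.47 [0.484 0.326 0.158]
0.71 [1.7, 6.8, -2.5] [1.172, 0.17, 0.074] v 1.32 0.47 [0.484 0.337 0.157]
0.76 [1.8, 7.3, -2.7] [1.269, 0.184, 0.081] v 1.44 0.48 [0.485 0.347 0.157]
0.82 [2.0, 7.9, -2.9] [1.367, 0.199, 0.087] v 1.44 0.49 [0.486 0.358 0.157]
0.88 [2.1, 8.5, -3.1] [1.464, 0.213, 0.093] v 1.44 0.51 [0.486 0.368 0.157]
0.94 [2.3, 9.0, -3.3] [1.562, 0.227, 0.099] v 1.44 0.52 [0.487 0.377 0.158]
1.0 [2.4, 9.6, -3.5] [1.66, 0.241, 0.105] v 1.44 0.5 [0.488 0.387 0.16 ]
```

View pics/t14.png

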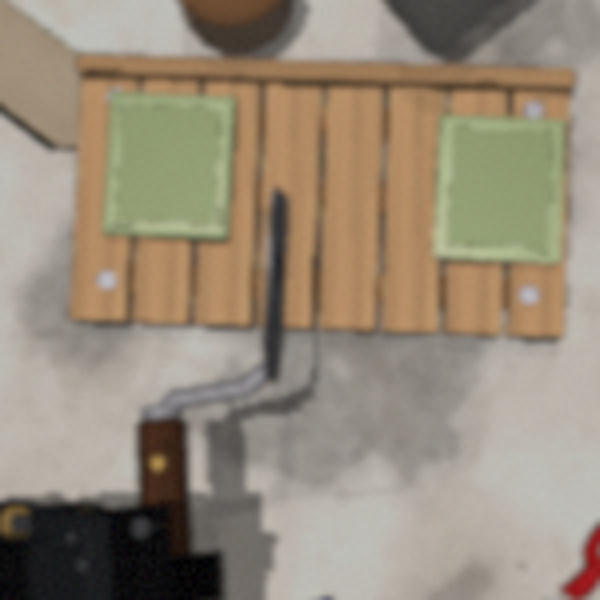

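Call:
arm_command --series '[[[0.1,0.6,-0.2],[0.098,0.014,0.006],1.5],[[0.3,1.1,-0.4],[0.195,0.028,0.012],1.5],[[0.4,1.7,-0.6],[0.293,0.043,0.019],1.5],[[0.6,2.3,-0.8],[0.391,0.057,0.025],1.5],[[0.7,2.8,-1.0],[0.488,0.071,0.031],1.5],[[0.8,3.4,-1.2],[0.586,0.085,0.037],1.5],[[1.0,4.0,-1.4],[0.683,0.099,0.043],1.5],[[1.1,4.5,-1.6],[0.781,0.113,0.05],1.5],[[1.3,5.1,-1.8],[0.879,0.128,0.056],1.5],[[1.4,5.6,-2.0],[0.976,0.142,0.062],1.5],[[1.6,6.2,-2.3],[1.074,0.156,0.068],1.5],[[1.7,6.8,-2.5],[1.172,0.17,0.074],1.5],[[1.8,7.3,-2.7],[1.269,0.184,0.081],1.5],[[2.0,7.9,-2.9],[1.367,0.199,0.087],1.5],[[2.1,8.5,-3.1],[1.464,0.213,0.093],1.5],[[2.3,9.0,-3.3],[1.562,0.227,0.099],1.5],[[2.4,9.6,-3.5],[1.66,0.241,0.105],1.5],[[2.4,9.6,-3.5],[1.66,0.241,0.105],1.5],[[2.4,9.6,-3.5],[1.66,0.241,0.105],1.5]]'

```text
clock: 19.33
position: [0.4738, 0.3439, 0.1928]
ee_rot: [-0.297, 0.584, 0.717, 0.238]
wrist_force: [-0.4, 0.5, -2.0]
gripper_width: 0.0212
```

Run:
```python
from kin import *
adv([2.4,9.6,-3.5],[1.66,.241,.105]);rep()
pg,qg=json.load(open('grasp.json'));print(delta(pg,Ro.from_quat(qg)))
```

```text
t 19.33 p [0.4738 0.3439 0.1928] err [ 0.3131 -3.07   -3.0245] mm rot [-0.0069  0.0044 -0.0035] F [-0.4   0.45 -1.99] M [-1.116 -0.229  0.049] w 0.0212 q [-0.71  0.27  0.46  1.95 -1.02  1.16  2.04]
(array([-0.  ,  0.  , -8.98]), array([-0.0003, -0.0002,  0.0004]))
```

Lower to 3 cm above the seat and compare with the rest visually.

Call:
arm_command --series '[[[0,0,-1],[0,0,0],1.5],[[0,0,-3],[0,0,0],1.5],[[0,0,-5],[0,0,0],1.5],[[0,0,-6],[0,0,0],1.5],[[0,0,-6],[0,0,0],1.5],[[0,0,-6],[0,0,0],1.5],[[0,0,-6],[0,0,0],1.5]]'

```text
clock: 19.92
position: [0.4743, 0.3471, 0.1372]
ee_rot: [-0.297, 0.581, 0.718, 0.241]
wrist_force: [0.8, 0.1, -1.5]
gripper_width: 0.0213
```

Run:
```python
from kin import *
adv([0,0,-6]);rep()
f=grab_frame('wrist');save('w15',f)
f=grab_frame('top');cv2.imwrite('pics/t15.png',cv2.resize(f['img'][190:330,130:230,::-1],None,fx=4,fy=4,interpolation=cv2.INTER_CUBIC))
```

```text
t 19.92 p [0.4743 0.3471 0.1372] err [0.7644 0.1419 1.4072] mm rot [ 0.0005 -0.0015  0.0004] F [ 0.76  0.09 -1.47] M [-1.106 -0.184 -0.01 ] w 0.0213 q [-0.69  0.36  0.43  1.98 -1.1   1.12  2.16]
```

View pics/w15.png

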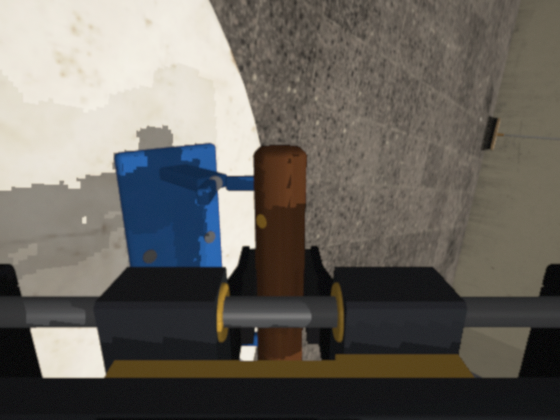

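View pics/t15.png

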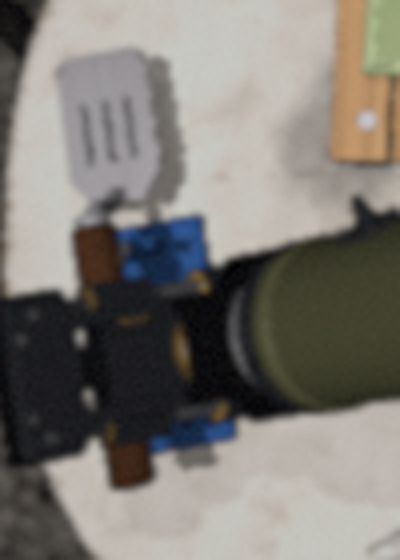

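View pics/w5.png

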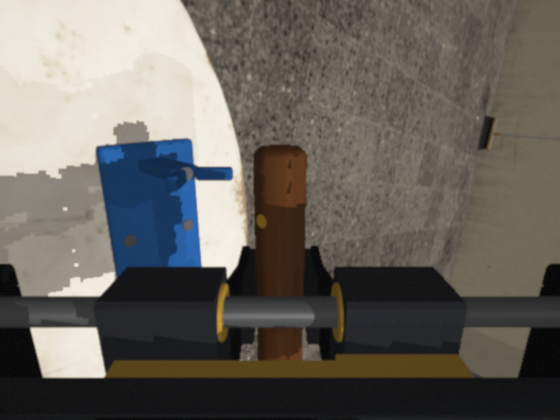

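Call:
arm_command --series '[[[0,0,-1],[0,0,0],1.5],[[0,0,-2],[0,0,0],1.5],[[0,0,-2.4],[0,0,0],1.5],[[0,0,-2.7],[0,0,0],1.5],[[0,0,-2.9],[0,0,0],1.5],[[0,0,-2.95],[0,0,0],1.5],[[0,0,-2.95],[0,0,0],1.5],[[0,0,-2.95],[0,0,0],1.5]]'

```text
clock: 20.68
position: [0.4737, 0.3469, 0.1068]
ee_rot: [-0.298, 0.581, 0.718, 0.241]
wrist_force: [-1.1, 0.8, -1.9]
gripper_width: 0.021
```

Run:
```python
from kin import *
adv([0,0,-2.95]);rep()
f=grab_frame('scene');cv2.imwrite('pics/s16.png',cv2.resize(f['img'][130:230,140:290,::-1],None,fx=5,fy=5,interpolation=cv2.INTER_CUBIC))
```

```text
t 20.68 p [0.4737 0.3469 0.1068] err [ 0.1911 -0.0512  0.5315] mm rot [ 0.0004 -0.0002  0.0005] F [-1.1   0.81 -1.91] M [-0.799  0.007  0.232] w 0.021 q [-0.68  0.41  0.42  1.99 -1.15  1.1   2.23]
```

View pics/s16.png

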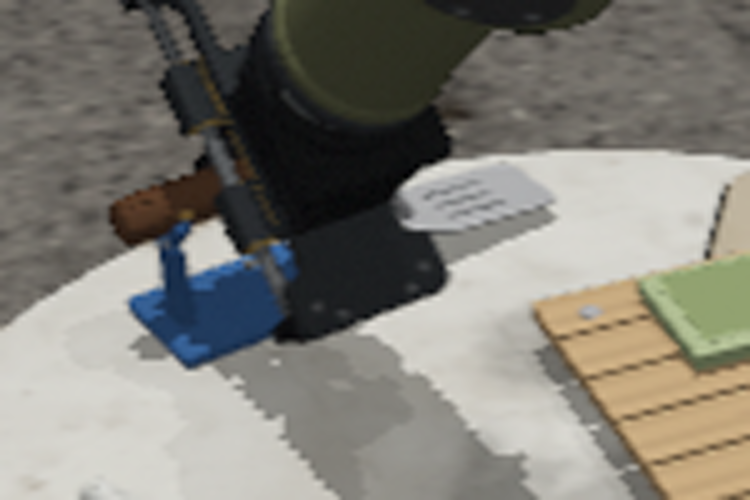

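Call:
arm_command --series '[[[0,0,-0.05],[0,0,0],1.5],[[0,0,-0.05],[0,0,0],1.5],[[0,0,-0.05],[0,0,0],2.5],[[0,0,-0.05],[0,0,0],3.5],[[0,0,-0.05],[0,0,0],5],[[0,0,-0.05],[0,0,0],6],[[0,0,-0.05],[0,0,0],6],[[0,0,-0.05],[0,0,0],6]]'

```text
clock: 21.4
position: [0.4739, 0.3465, 0.106]
ee_rot: [-0.297, 0.581, 0.718, 0.241]
wrist_force: [-0.6, 0.1, 0.1]
gripper_width: 0.0504
```

Run:
```python
from kin import *
adv([0,0,-.05]);rep()
f=grab_frame('wrist');save('w17',f)
```

```text
t 21.4 p [0.4739 0.3465 0.106 ] err [ 0.447  -0.5171  0.2325] mm rot [-0.0002 -0.0002 -0.0004] F [-0.63  0.08  0.1 ] M [-0.8   -0.16   0.028] w 0.0504 q [-0.68  0.41  0.42  1.99 -1.15  1.1   2.23]
```

View pics/w17.png

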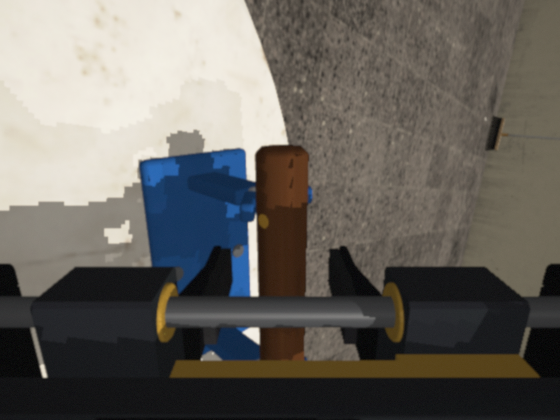

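Identical to the pre-grasp picture; retreat along the tool axis and up.

Call:
arm_command --series '[[[0,0,0],[0,0,0],6],[[0.2,-1.0,1.0],[0,0,0],6],[[0.6,-2.8,2.8],[0,0,0],6],[[1.2,-5.5,5.5],[0,0,0],6],[[1.8,-8.5,8.5],[0,0,0],6],[[1.8,-11,12],[0,0,0],6],[[-2,-13,16],[0,0,0],6],[[-5,-14,20],[0,0,0],6],[[-5,-14,20],[0,0,0],6],[[-5,-14,20],[0,0,0],6],[[-5,-14,20],[0,0,0],6],[[-5,-14,20],[0,0,0],6]]'

```text
clock: 22.45
position: [0.4239, 0.2063, 0.306]
ee_rot: [-0.297, 0.581, 0.718, 0.241]
wrist_force: [0.2, -0.6, -0.5]
gripper_width: 0.0599
```

Run:
```python
from kin import *
adv([-5,-14,20]);rep()
f=grab_frame('top');save('t18',f);g=grab_frame('scene');save('s18',g)
o=np.load('top0.npy',allow_pickle=True).item()
a=cv2.resize(o['img'][150:330,130:350,::-1],None,fx=1.8,fy=3,interpolation=cv2.INTER_CUBIC);b=cv2.resize(f['img'][150:330,130:350,::-1],None,fx=1.8,fy=3,interpolation=cv2.INTER_CUBIC)
cv2.imwrite('pics/cmp.png',np.hstack([a,b]))
cv2.imwrite('pics/s18c.png',cv2.resize(g['img'][140:270,150:360,::-1],None,fx=3.8,fy=3.8,interpolation=cv2.INTER_CUBIC))
```

```text
t 22.45 p [0.4239 0.2063 0.306 ] err [ 0.3732 -0.7213  0.2166] mm rot [-0.0001 -0.0004 -0.0006] F [ 0.2  -0.57 -0.54] M [-0.773 -0.198  0.   ] w 0.0599 q [-0.62 -0.04  0.56  2.   -0.77  1.39  1.95]
```

View pics/cmp.png

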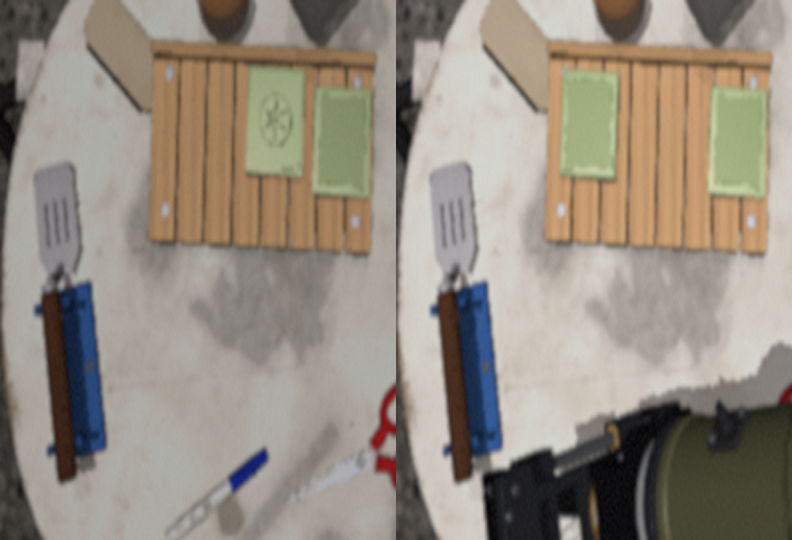

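View pics/s18c.png

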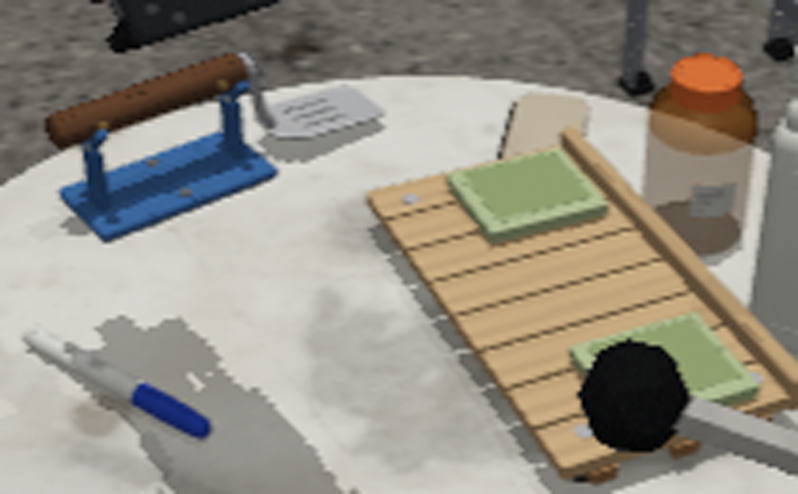

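The top and scene pictures show the bar flat on the board with its plain face up. The other bar and the spatula in its rest appear as at the start, and the robot is clear of everything. I'm handing in.

```bash
python3 -c "
from plant import close_job; print(close_job())"
```

```text
the job is handed in; nothing more can be done
None
```

The stamped soap bar is turned over and lies flat on the left part of the curing board, plain face up. The spatula is back in its rest, and I handed the job in at about 22.5 s of the 67 s.

- **Grip and touch:** I took the spatula from its rest on the 45° flats of its handle. Touching heel and tip to the deck put it at about 29 mm and showed the blade bent down about 4°.
- **Flip:** I slid the blade under the bar with forces of about 1–2 N and drew it about 8 mm clear of the fence. One wrist roll of about 96°, with a small move to the left, then turned it over. The bar slid several centimetres left as it turned and stayed on the deck.
- **Last checks:** The final top and scene pictures show the bar flat, and the turned bar, spatula, rest and board where they were at the start. The robot was touching nothing. The marker also looks unmoved, but I did not compare the can, cup, dropper and scissors closely.
- **Disagreements:** The trained network rated the black look-alike higher than the real soap, so I chose by the picture. One estimate of the rest from its base corners was about 10 mm off from the one using its posts and handle. I used the posts, and the grasp fitted.

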